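# Check the paint on a suspension link with a coating gauge

## Task

Clear the zero plate off the sloping painted link by hanging it by its hole on the upright post, lying down on the post's foot, and let go of it. Then take the coating gauge out of its holder and set its sprung nose on the middle of the chalk ring, square to the sloping painted face, pressed lightly so that the nose goes about half-way in and does not bottom out. Finish while holding the gauge there, and leave the paint tin, the jar and the brush alone.

Things in the scene. Friction and masses are not known exactly. Their poses are not given: they have to be found in the camera images.
- link: fixed black painted steel suspension link on two wooden blocks: flat bar 60 wide (its x), 300 long (its y), 40 thick, with a round bushing eye past each end (eyes stand up to 3 mm proud of the top face, 50 mm across, centred 168 mm from the middle). It slopes 0.2 rad (11.5 degrees) along its length, +y end up. Origin: centre of its underside, 55 mm above the bench; z is square to its face; the painted top face is at z = 40 mm in its frame
- spot: the marked spot: a chalk ring 30 mm across on the link's top face, hidden under the zero plate at first; fixed, flat. Origin: centre of the ring on the face; z points out square to the sloping face, x and y as the link's
- plate: loose zero plate, 100 (x) by 44 (y) by 6 mm bare aluminium, 60 to 130 g, with an upright grey grip rib 12 mm thick (y), 34 long (x), 28 tall above the plate, centred at x = -20 mm (rib top at z = 34 mm), and a through hole of 26 mm at x = +30 mm. Origin: centre of its underside; z is up through the plate. It starts lying flat on the sloping link over the spot, rib up
- plate_hole (a point): centre of the plate's hole, half-way through its thickness (x 30, y 0, z 3 mm in the plate's frame)
- post: fixed steel post, 12 mm in diameter with a tapered tip, upright on a round foot 104 mm across and 40 mm high. Origin: centre of the foot's underside on the bench; the post's top is 106 mm above the bench; a plate hung on it lies on the foot's top at 40 mm
- post_tip (a point): top end of the post, on its axis
- holder: fixed upright holder for the gauge, 56 (x) by 64 (y) by 68 mm high, with a pocket of 30 by 40 mm from the top down to a ledge at 34 mm. Origin: centre of its underside on the bench
- gauge: loose coating gauge, like a thick pen, 100 to 185 g: grey body 26 (x) by 36 (y) mm, from z = 30 to z = 148 mm, standing nose down in the holder with about 2 mm play each side, so that 84 mm of its body show above the holder. A round steel nose, 16 mm in diameter with a flat end, sticks out 30 mm below. Origin: the nose's end when sprung out; z runs up along the gauge, with x and y as the holder's at first
- gauge_tip (a point): centre of the nose's flat end; it moves with the nose
- nose (a joint): how far the gauge's sprung nose is pushed in, in m: 0 out, 0.012 bottomed; the spring takes 0.4 N per mm (4.8 N at the stop)
- paint_tin: bystander: paint tin, 84 mm across, 95 mm high, beyond the link. Origin: centre of its underside
- jar: bystander: clear jar, 68 mm across, 90 mm high, beyond the link. Origin: centre of its underside
- brush: bystander: flat paint brush, 200 mm long (its x), 42 mm wide, 20 mm thick, lying on the bench between the robot and the link. Origin: middle of its underside

How it is judged (in metres and radians):
On the way, in this order (a step that is already met when the one before it is completed fails the run):
1. the zero plate hangs on the post, lying on its foot, let go (horizontal distance between plate_hole and post_tip below 0.012 m and height (world z) of plate_hole below 0.06 m and angle between plate's own z axis and vertical below 0.25 rad and contact force between plate and post above 0.2 N and contact force between plate and the fingers below 0.05 N and linear speed of plate below 0.03 m/s), for 0.2 s.
2. the gauge's nose is pressed lightly and squarely on the marked spot (distance between gauge_tip and spot below 0.008 m and angle between the z axis of gauge and the z axis of spot, either way round below 0.1 rad and value of joint nose between 0.002 and 0.0105 m and contact force between gauge and link between 0.5 and 8 N), for 0.3 s.
At the end, for the whole second after the job is handed in: Held still in the fingers, the gauge has its nose within 8 mm of the ring centre, within 0.1 rad of square to the face, pushed in 2 to 10.5 mm, under 8 N, clear of its holder. The plate rests let go on the post foot, post through its hole, tilted under 0.25 rad. Bystanders within 20 mm (all of step 1 and all of step 2 and contact force between gauge and the fingers above 1 N and linear speed of gauge below 0.02 m/s and contact force between gauge and holder below 0.05 N); the arm keeps its last pose, push and grip.
It fails at once if the gauge is rammed into the link (over 25 N) (contact force between gauge and link above 25 N).
It fails at once if a bystander is pushed more than 20 mm (distance of any of paint_tin, jar, brush from where it was at the start of the episode above 0.02 m).
It also fails if it takes over 54 s, if anything falls off the work surface, if the arm or the gripper's body presses on something with over 40 N, if the wrist force passes 120 N, or if a joint passes its speed limit or range.

## Robot

A 6-joint arm with a two-finger parallel gripper is mounted at the origin on the work surface. World frame = base frame: x ahead of the robot, y to its left, z up, the work surface at z = 0. Lengths are in m, angles in degrees, forces in N, time in s.
With the tool pointing down it reaches from about 0.275 to 0.85 m from the base axis. Payload 5.2 kg.
Tool frame: the origin (TCP) lies at the very end of the fingers, on their centre line; the grasp point (between the pads) lies 19 mm behind it; z points along the fingers, y is the direction in which the jaws open and shut (so a half turn about z gives the same grasp; the last joint's range is limited). The gripper opens to 85 mm and grips with 20 to 120 N. Pads are 22 mm wide; open, the fingers measure 114 mm over their backs; the gripper's body (76 mm by 85 mm) begins 54 mm behind the grasp point. The pads swing forward as they close: fully open they stand 13 mm farther back than shut.
Start: joints at [65.443, 14.817, 87.949, -0, 77.235, -11.62], TCP at [0.123, 0.536, 0.231] pointing down, gripper open.
Joint ranges: [-179.93, 179.93], [-52.35, 119.4], [10.71, 147.94], [-69.91, 249.91], [12.55, 155.21], [-178.61, 178.61]. Speed limits (degrees/s): [147.25, 147.25, 180, 180, 180, 180].

## Interface

Orientations are given as [roll, pitch, yaw] about the fixed x, y, z axes, in that order (R = Rz(yaw) Ry(pitch) Rx(roll)).
In Python, from plant import readout, optics, bot gives the robot as it stands.
- The arm moves only by the tool servo_tool, never from a script. Its argument "targets" is a list of rows, each an object of numbers: "x", "y", "z": the shift along the tool's x, y, z in mm; "twist": the turn about the tool's z in units of 6 degrees (1.0 is 6 degrees). A call has 1 to 5 rows; each row shifts and turns the commanded pose from where the row before left it, along the tool's axes as they then stand; what a row does not reach is not made up. A row lasts 1/12 s, in which the tool goes at most 41.7 mm and 7.16 degrees, less where a joint would pass 70% of its speed; a pose out of reach is approached as far as the arm can. A call is refused whole if a number of a shift passes 41.7 or a number of a turn 1, either way. A call with a gripper value outside its range is refused whole. "grip" is the finger opening in mm, from 0 to 85.4, set as the call begins (left out, the last holds). The fingers move at their own pace and stop on an object; the grip force is fixed at half the most. Time passes only in rows, so rows that do not move let the fingers close. It gives the time, the measured TCP pose, the force and the opening at its end, in the units of the state.
- readout.get_obs(): the state, without advancing time (a new reading comes with each control period).
- optics.camera(name): name is "scene" or "top" or "wrist"; returns a dict with "image" (420x560x3 uint8, blue, green, red), "intrinsics" (3x3 intrinsics, pixels), "position" and "orientation" of the camera in the world. Camera axes: x right, y down, z forward; pixel columns grow to the right and rows downward; lengths in m; the calibration is good to about 2 mm. A picture is of the moment at which its call begins. There is no depth.
- bot.job_done(): hands the job in, once; it reports no verdict.
The state is a dict: "clock": time; "joint_pos": joint angles; "dq": joint speeds; "joint_torque": joint torques, N m; "tcp_pos": TCP position; "eef_rot": TCP orientation; "contact_force": force on the tool from outside, world axes, zero at the start; "wrist_torque": the same for the moment, N m; "grip_width": opening from 0.0 (shut) to 1.0 (fully open).
Only numpy, scipy, OpenCV 4.12 (cv2) and the standard library are available. Lean on these libraries where they do the work, as an engineer would, in place of code of your own. Each camera call takes 0.05 s, during which the arm holds its last target.

## Working session

There is one attempt and no reset: what is moved stays moved. The work goes in short steps, Python scripts to look and compute and a tool call to move; the robot and the scene stay as the last step left them, time stands still between calls to the robot, and variables do not carry over. Pictures are saved under pics/ and viewed, and the job is handed in when it is done.

Besides the shell and the picture viewer there is one more tool, called after ">>>" by a JSON object that holds its "api" and its "payload". servo_tool: Moves the arm, as the interface text tells. Its arguments: {"type":"object","properties":{"targets":{"type":"array","items":{"type":"object","properties":{"x":{"type":"number"},"y":{"type":"number"},"z":{"type":"number"},"twist":{"type":"number"}}}},"grip":{"type":"number"}},"required":["targets"]}

```bash
ls; mkdir -p pics; python3 - <<'E'
from plant import readout, optics, bot
import cv2
print(readout.get_obs())
for n in ["scene","top","wrist"]:
    c=optics.camera(n); cv2.imwrite(f"pics/{n}0.png",c["image"]); print(n,c["intrinsics"],c["position"],c["orientation"])
E
```

```text
pics
{'clock': 0.0, 'joint_pos': array([ 6.54426090e+01,  1.48601110e+01,  8.80117016e+01, -2.25245473e-04,
        7.72334081e+01, -1.16208949e+01]), 'dq': array([ 0.02181174, -0.05284563,  0.06107884,  0.04603374,  0.00029037,
        0.07799372]), 'joint_torque': array([-3.50510072e-04, -4.46031725e+01, -2.90569603e+01, -3.70360995e-04,
        1.16437845e-02, -1.79922279e-05]), 'tcp_pos': array([0.12289715, 0.53555527, 0.23046231]), 'eef_rot': array([-1.79896892e+02, -2.09800491e-02,  1.67063535e+02]), 'contact_force': array([-0.83117887, -0.02495898,  0.48657545]), 'wrist_torque': array([-0.06871804,  0.06222801,  0.02135975]), 'grip_width': 0.9988958577664482}
scene [[463.0065393    0.         283.91503011]
 [  0.         463.0065393  204.05847612]
 [  0.           0.           1.        ]] [ 1.33216987 -0.07228873  0.73101327] [-130.73196386    0.26139451   85.65112046]
top [[470.88893086   0.         280.70917716]
 [  0.         470.88893086 208.0336041 ]
 [  0.           0.           1.        ]] [ 0.49645695 -0.00192458  1.17506457] [-175.50263645   -0.71914395  -88.43723242]
wrist [[369.88226956   0.         279.51745933]
 [  0.         369.88226956 199.8337151 ]
 [  0.           0.           1.        ]] [0.05713148 0.55015783 0.37341174] [1.64708953e+02 7.66272582e-02 7.70404764e+01]
```

View pics/scene0.png

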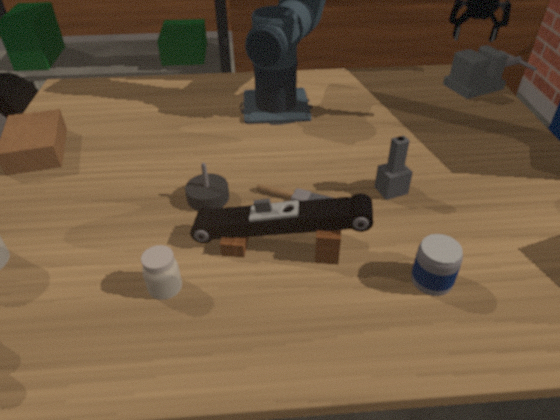

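View pics/top0.png

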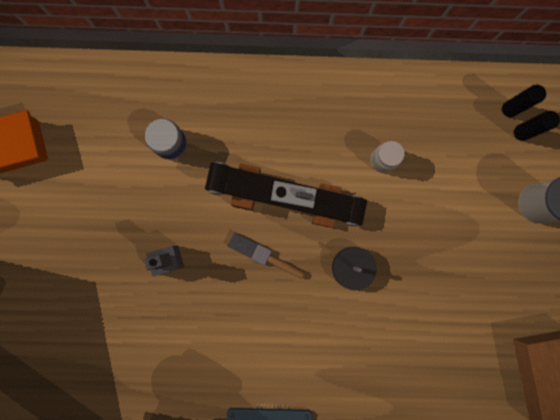

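View pics/wrist0.png

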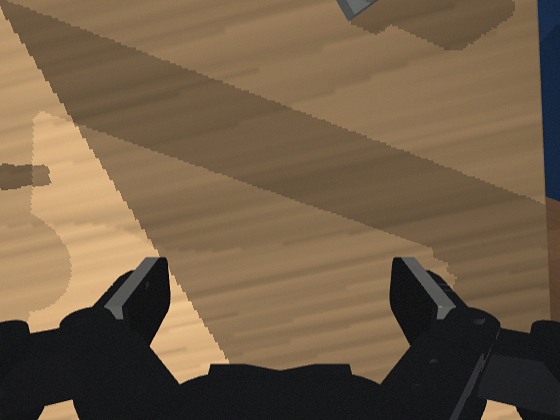

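The scene view shows the link at about (285,215), the plate on it at (275,209), the post at (206,190) and the holder with gauge at (395,175). The top view shows the link from (217,178) to (360,210), the plate at (294,193), the post foot at (354,268), the holder at (164,260), and the brush at (265,255). I'll enlarge these areas to find exact features.

```bash
cat > h.py <<'E'
import numpy as np, cv2
from scipy.spatial.transform import Rotation as R
from plant import readout, optics, bot
def cam(n,save=None):
    c=optics.camera(n)
    if save: cv2.imwrite(f"pics/{save}.png",c["image"])
    return c
def ray(c,u,v):
    K=c["intrinsics"]; d=np.linalg.inv(K)@[u,v,1.]
    Rm=R.from_euler('xyz',c["orientation"],degrees=True).as_matrix()
    return np.array(c["position"]),Rm@d
def onz(c,u,v,z):
    p,d=ray(c,u,v); return p+d*(z-p[2])/d[2]
def proj(c,P):
    Rm=R.from_euler('xyz',c["orientation"],degrees=True).as_matrix()
    q=c["intrinsics"]@(Rm.T@(np.array(P)-c["position"])); return q[:2]/q[2]
def tri(rs):
    A=np.zeros((3,3));b=np.zeros(3)
    for p,d in rs:
        d=d/np.linalg.norm(d);M=np.eye(3)-np.outer(d,d);A+=M;b+=M@p
    return np.linalg.solve(A,b)
def crop(c,x,y,w,h,s,name):
    im=c["image"][y:y+h,x:x+w]; cv2.imwrite(f"pics/{name}.png",cv2.resize(im,None,fx=s,fy=s,interpolation=cv2.INTER_CUBIC))
def st():
    o=readout.get_obs(); print(round(o['clock'],2),np.round(o['tcp_pos']*1000,1),np.round(o['eef_rot'],2),'F',np.round(o['contact_force'],1),'M',np.round(o['wrist_torque'],2),'g',round(o['grip_width']*85.4,1))
E
python3 - <<'E'
from h import *
t=cam("top");s=cam("scene")
crop(t,200,150,180,150,4,"t1");crop(t,130,230,100,60,8,"t2");crop(s,180,140,200,130,4,"s1");crop(s,360,120,80,90,6,"s2")
E
```

```text
(no output)
```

View pics/t1.png

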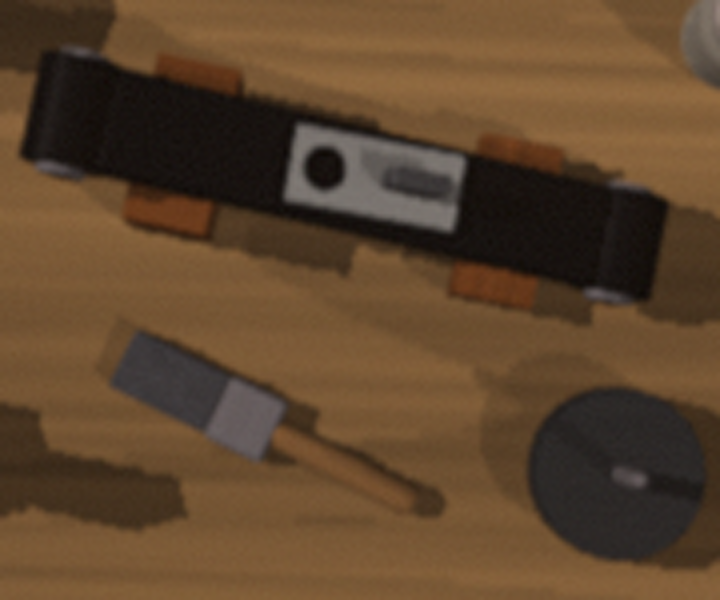

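View pics/t2.png

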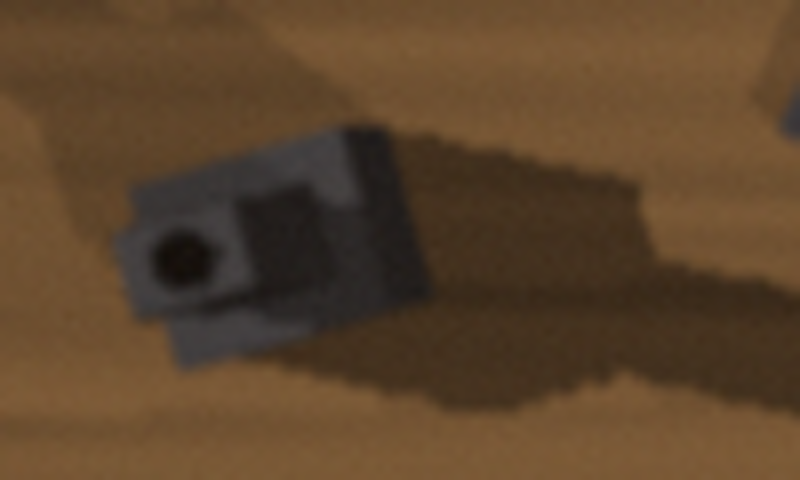

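View pics/s1.png

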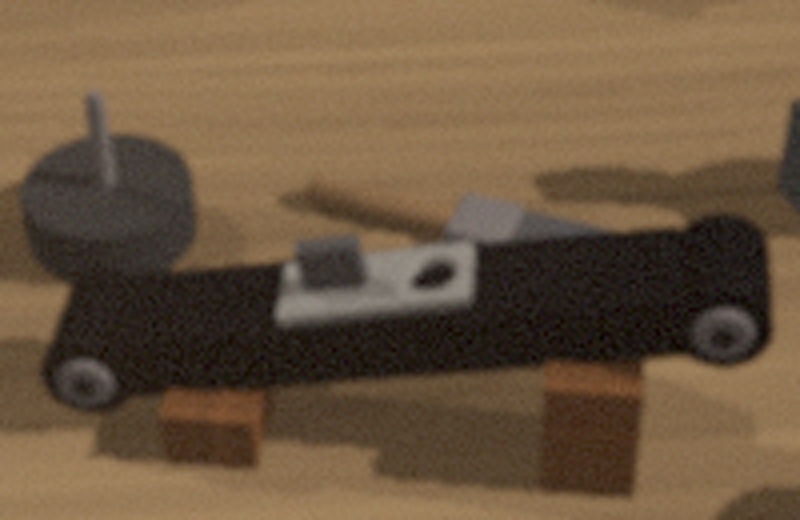

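View pics/s2.png

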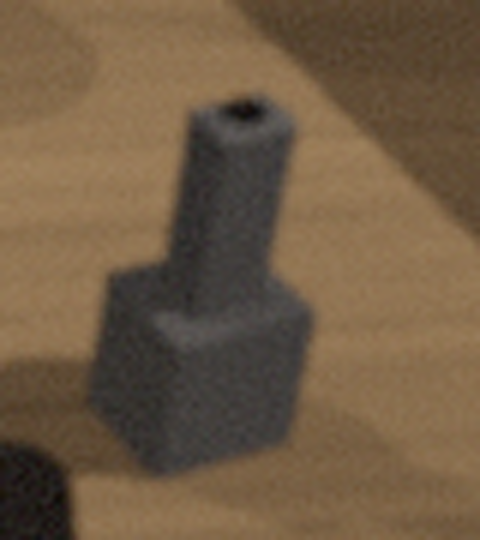

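The top crop shows the plate lying lengthwise along the link. Its hole is at crop (325,168), at the +y end, and its rib at (418,182). The post axis is near (628,478). The gauge top's dark hole is at crop (185,257).

```bash
python3 - <<'E'
from h import *
t=cam("top");s=cam("scene")
T=lambda x,y:ray(t,200+(x+.5)/4-.5,150+(y+.5)/4-.5)
S=lambda x,y:ray(s,180+(x+.5)/4-.5,140+(y+.5)/4-.5)
def sh(n,a,b):
    P=tri([T(*a),S(*b)]);print(n,np.round(P*1000,1),'res px',np.round(proj(t,P)-proj(t,onz(t,200+a[0]/4,150+a[1]/4,P[2])),1))
sh('hole',(325,168),(435,274))
sh('c++',(297,122),(475,300))
sh('c+-',(285,202),(476,240))
sh('c-+',(467,155),(278,321))
sh('rib top c',(412,178),(330,245))
sh('post tip',(628,474),(95,94))
# with known height
for n,x,y,z in [('tip',633,479,.106),('foot',617,474,.04)]:
    print(n,np.round(onz(t,200+x/4,150+y/4,z)*1000,1))
# foot by mask? gauge top
u,v=130+185/8,230+257/8
print('gauge hole top',onz(t,u,v,.152)*1000)
a=tri([ray(t,u,v),ray(s,360+243/6,120+110/6)]);print(a*1000)
# gauge top corners, holder top corners
for n,x,y,z in [('g',118,238,.152),('g',225,193,.152),('g',138,318,.152),('g',248,285,.152),('h',130,187,.068),('h',342,126,.068),('h',180,368,.068),('h',388,312,.068)]:
    print(n,np.round(onz(t,130+x/8,230+y/8,z)*1000,1))
E
```

```text
hole [618.8 -12.1 103.5] res px [-0.5 -0.4]
c++ [644.4   5.3 107.2] res px [-0.8 -0.4]
c+- [598.3  10.6 107.5] res px [-0.7 -0.4]
c-+ [630.6 -94.2  87.6] res px [-0.7 -0.4]
rib top c [612.4 -63.1 121.1] res px [ 0.4 -0.3]
post tip [ 449.6 -191.3  106.1] res px [ 1.  -0.3]
tip [ 446. -192.  106.]
foot [ 445.7 -194.    40. ]
gauge hole top [452.73176355 258.81194002 152.        ]
[452.80731847 259.33253834 151.72772238]
g [457.3 277.  152. ]
g [470.1 248.9 152. ]
g [436.1 270.6 152. ]
g [445.7 241.6 152. ]
h [469.  297.2  68. ]
h [488.4 236.4  68. ]
h [417.1 280.1  68. ]
h [434.8 220.6  68. ]
```

>>> {"api": "servo_tool", "payload": {"targets": [{"twist":1},{"twist":1},{"twist":1},{"twist":1},{"twist":1}], "grip": 85}}

```text
invalid input at $.targets[0]: expected keys x, y, z, twist
```

>>> {"api": "servo_tool", "payload": {"targets": [{"twist":1},{"twist":1},{"twist":1},{"twist":1},{"twist":1}]}}

```text
invalid input at $.targets[0]: expected keys x, y, z, twist
```

>>> {"api": "servo_tool", "payload": {"targets": [{"twist":1},{"twist":1},{"twist":1},{"twist":1},{"twist":0.17}]}}

```text
invalid input at $.targets[0]: expected keys x, y, z, twist
```

>>> {"api": "servo_tool", "payload": {"targets": [{"x":0,"y":0,"z":0,"twist":1},{"x":0,"y":0,"z":0,"twist":1},{"x":0,"y":0,"z":0,"twist":1},{"x":0,"y":0,"z":0,"twist":1},{"x":0,"y":0,"z":0,"twist":1}], "grip": 85}}

```text
clock: 0.77
tcp_pos: [0.1231, 0.536, 0.2313]
eef_rot: [-180.0, 0.0, 136.8]
contact_force: [0.0, 0.3, -1.2]
grip_width: 0.992
```

>>> {"api": "servo_tool", "payload": {"targets": [{"x":0,"y":0,"z":0,"twist":1},{"x":0,"y":0,"z":0,"twist":1},{"x":0,"y":0,"z":0,"twist":1},{"x":0,"y":0,"z":0,"twist":1},{"x":0,"y":0,"z":0,"twist":1}]}}

```text
clock: 1.18
tcp_pos: [0.1231, 0.536, 0.2313]
eef_rot: [-180.0, 0.0, 106.8]
contact_force: [0.5, 0.0, 0.2]
grip_width: 0.998
```

>>> {"api": "servo_tool", "payload": {"targets": [{"x":0,"y":0,"z":0,"twist":1},{"x":0,"y":0,"z":0,"twist":1},{"x":0,"y":0,"z":0,"twist":1},{"x":0,"y":0,"z":0,"twist":1},{"x":0,"y":0,"z":0,"twist":0.2}]}}

```text
clock: 1.6
tcp_pos: [0.1231, 0.536, 0.2313]
eef_rot: [-180.0, 0.0, 81.6]
contact_force: [0.0, -1.1, 0.9]
grip_width: 0.996
```

>>> {"api": "servo_tool", "payload": {"targets": [{"x":-21,"y":23,"z":0,"twist":0},{"x":-21,"y":23,"z":0,"twist":0},{"x":-21,"y":23,"z":0,"twist":0},{"x":-21,"y":23,"z":0,"twist":0},{"x":-21,"y":23,"z":0,"twist":0}]}}

```text
clock: 2.02
tcp_pos: [0.2226, 0.4147, 0.2314]
eef_rot: [180.0, -0.0, 82.1]
contact_force: [-0.1, -0.8, 0.1]
grip_width: 0.996
```

>>> {"api": "servo_tool", "payload": {"targets": [{"x":-21,"y":23,"z":0,"twist":0},{"x":-21,"y":23,"z":0,"twist":0},{"x":-21,"y":23,"z":0,"twist":0},{"x":-21,"y":23,"z":0,"twist":0},{"x":-21,"y":23,"z":0,"twist":0}]}}

```text
clock: 2.43
tcp_pos: [0.3218, 0.2944, 0.2315]
eef_rot: [180.0, -0.0, 82.0]
contact_force: [0.2, 0.5, 0.4]
grip_width: 0.994
```

>>> {"api": "servo_tool", "payload": {"targets": [{"x":-21,"y":23,"z":0,"twist":0},{"x":-21,"y":23,"z":0,"twist":0},{"x":-21,"y":23,"z":0,"twist":0},{"x":-21,"y":23,"z":0,"twist":0},{"x":-21,"y":23,"z":0,"twist":0}]}}

```text
clock: 2.85
tcp_pos: [0.4209, 0.174, 0.2315]
eef_rot: [180.0, -0.0, 82.0]
contact_force: [0.8, 0.2, 0.4]
grip_width: 0.998
```

>>> {"api": "servo_tool", "payload": {"targets": [{"x":-21,"y":23,"z":0,"twist":0},{"x":-21,"y":23,"z":0,"twist":0},{"x":-21,"y":23,"z":0,"twist":0},{"x":-21,"y":23,"z":0,"twist":0},{"x":-21,"y":23,"z":0,"twist":0}]}}

```text
clock: 3.27
tcp_pos: [0.5198, 0.0537, 0.2314]
eef_rot: [180.0, -0.0, 82.0]
contact_force: [-0.2, 0.9, -0.0]
grip_width: 0.999
```

>>> {"api": "servo_tool", "payload": {"targets": [{"x":-21,"y":21.5,"z":0,"twist":0},{"x":-21,"y":21.5,"z":0,"twist":0},{"x":-21,"y":21.5,"z":0,"twist":0},{"x":-21,"y":21.5,"z":0,"twist":0},{"x":-20,"y":21.5,"z":0,"twist":0}]}}

```text
clock: 3.68
tcp_pos: [0.6114, -0.0645, 0.2312]
eef_rot: [-180.0, 0.0, 82.0]
contact_force: [0.3, 0.2, 1.4]
grip_width: 0.997
```

```bash
python3 - <<'E'
from h import *
st();w=cam("wrist","w1");st();print(w["position"],w["orientation"])
E
```

```text
3.68 [611.4 -64.5 231.2] [-179.99    0.     81.99] F [0.3 0.2 1.4] M [ 0.01 -0.01  0.02] g 85.1
3.73 [614.6 -69.3 230.7] [1.7982e+02 1.7000e-01 8.1830e+01] F [ 3.4 -3.1  0.6] M [-0.11 -0.14  0.02] g 85.3
[0.6203683  0.00132176 0.37404238] [ 1.64629868e+02  8.51144015e-02 -8.02929513e+00]
```

View pics/w1.png

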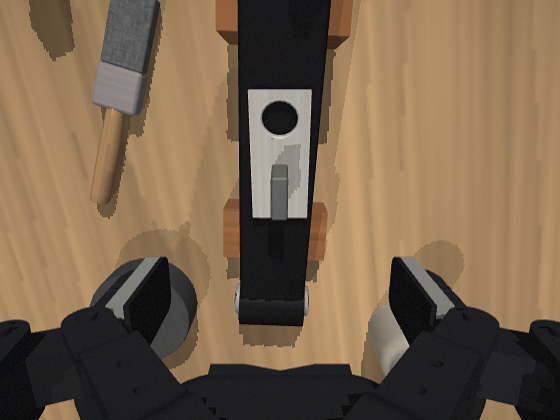

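The wrist view shows the plate square to the jaws. The hole is at (280,118), the rib top runs from about (280,165) to (280,178), and the link runs straight up the picture.

>>> {"api": "servo_tool", "payload": {"targets": [{"x":0,"y":0,"z":0,"twist":0}]}}

```text
clock: 3.82
tcp_pos: [0.6119, -0.0655, 0.2304]
eef_rot: [-180.0, 0.0, 81.8]
contact_force: [-0.7, 0.4, -0.5]
grip_width: 0.995
```

```bash
python3 - <<'E'
from h import *
st();w=cam("wrist");crop(w,220,80,120,160,5,"w2");st()
print(onz(w,280,118,.1035)*1000)
for u,v in [(280,165),(280,178)]: print(onz(w,u,v,.121)*1000)
for v in (95,290):
  for u in ((240,329) if v==95 else (240,306)): print(onz(w,u,v,.1)*1000)
E
```

```text
3.82 [611.9 -65.5 230.4] [-1.7998e+02  2.0000e-02  8.1810e+01] F [-0.7  0.4 -0.5] M [-0.02  0.05 -0.  ] g 85.0
3.87 [610.8 -63.9 230.6] [-1.7993e+02 -2.0000e-02  8.1860e+01] F [-0.4  0.3  1.2] M [-0.04 -0.07 -0.02] g 85.4
[618.92911323 -13.22988492 103.5       ]
[614.55189935 -43.70679803 121.        ]
[613.24900204 -52.76116905 121.        ]
[593.034022     6.47365207 100.        ]
[655.64163511  -2.55836228 100.        ]
[ 566.70348883 -145.44819932  100.        ]
[ 620.36669165 -153.13646556  100.        ]
```

View pics/w2.png

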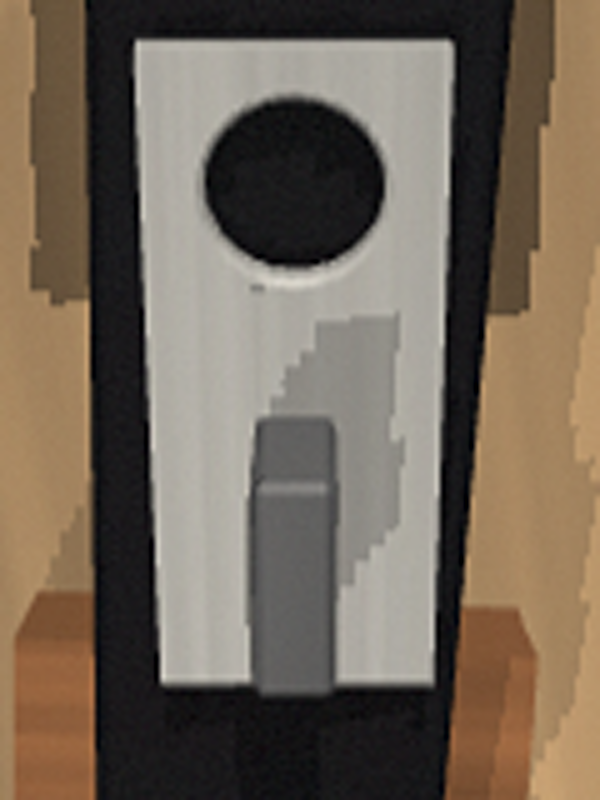

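```bash
python3 - <<'E'
from h import *
w=cam("wrist")
for u,v,z in [(278.5,163,.1),(279,177.5,.1245),(279,219,.118),(279,197,.1212)]: print(u,v,onz(w,u,v,z)*1000)
st()
E
```

```text
278.5 163 [611.98120135 -44.020484   100.        ]
279 177.5 [611.6115217  -49.90501434 124.5       ]
279 219 [607.01389829 -81.69291639 118.        ]
279 197 [609.50169242 -64.48337479 121.2       ]
3.92 [610.3 -62.9 230.8] [-1.7992e+02 -4.0000e-02  8.1900e+01] F [-0.9 -0.3  0.4] M [ 0.03 -0.03  0.04] g 84.9
```

>>> {"api": "servo_tool", "payload": {"targets": [{"x":-1,"y":0,"z":25,"twist":0},{"x":0,"y":0,"z":25,"twist":0},{"x":0,"y":0,"z":25,"twist":0},{"x":0,"y":0,"z":15,"twist":0},{"x":0,"y":0,"z":0,"twist":0}]}}

```text
clock: 4.33
tcp_pos: [0.6073, -0.0618, 0.1377]
eef_rot: [-179.6, -0.1, 82.0]
contact_force: [-0.6, 0.3, 0.3]
grip_width: 0.992
```

```bash
python3 - <<'E'
from h import *
st();w=cam("wrist","w3");st()
E
```

```text
4.33 [607.3 -61.8 137.7] [-1.7957e+02 -8.0000e-02  8.2000e+01] F [-0.6  0.3  0.3] M [0.   0.07 0.03] g 84.7
4.38 [608.7 -62.3 139.9] [-1.7976e+02 -5.0000e-02  8.1980e+01] F [-0.9  0.1  0.8] M [-0.02  0.02  0.02] g 85.1
```

View pics/w3.png

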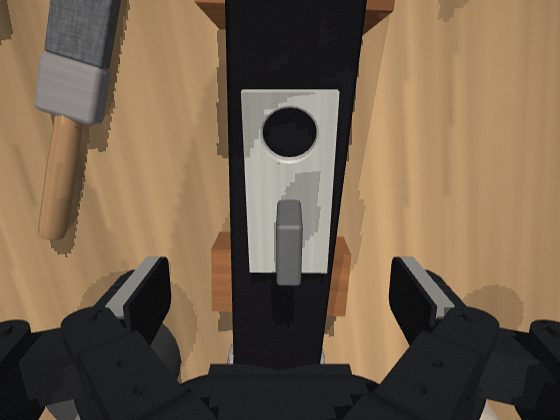

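The rib sits at column 289 against a jaw centre near 280, so the tool is about 2 mm off in tool y. I'll correct that while descending.

>>> {"api": "servo_tool", "payload": {"targets": [{"x":-1,"y":2.5,"z":15,"twist":0},{"x":0,"y":0,"z":15,"twist":0},{"x":0,"y":0,"z":9,"twist":0},{"x":0,"y":0,"z":0,"twist":0}]}}

```text
clock: 4.72
tcp_pos: [0.6121, -0.0645, 0.1017]
eef_rot: [-179.9, -0.0, 81.9]
contact_force: [-0.4, -0.1, -0.5]
grip_width: 0.995
```

>>> {"api": "servo_tool", "payload": {"targets": [{"x":0,"y":0,"z":0,"twist":0}]}}

```text
clock: 4.8
tcp_pos: [0.6131, -0.065, 0.1032]
eef_rot: [180.0, 0.0, 81.9]
contact_force: [-0.2, 0.5, 0.7]
grip_width: 0.996
```

>>> {"api": "servo_tool", "payload": {"targets": [{"x":0,"y":-1,"z":2.5,"twist":0},{"x":0,"y":0,"z":0,"twist":0},{"x":0,"y":0,"z":0,"twist":0},{"x":0,"y":0,"z":0,"twist":0},{"x":0,"y":0,"z":0,"twist":0}], "grip": 0}}

```text
clock: 5.22
tcp_pos: [0.6121, -0.0653, 0.1002]
eef_rot: [180.0, 0.0, 81.9]
contact_force: [0.5, -0.2, 0.3]
grip_width: 0.297
```

>>> {"api": "servo_tool", "payload": {"targets": [{"x":0,"y":0,"z":0,"twist":0},{"x":0,"y":0,"z":0,"twist":0},{"x":0,"y":0,"z":0,"twist":0}]}}

```text
clock: 5.47
tcp_pos: [0.6121, -0.0653, 0.1001]
eef_rot: [180.0, 0.0, 81.9]
contact_force: [-0.1, -0.1, 2.7]
grip_width: 0.124
```

>>> {"api": "servo_tool", "payload": {"targets": [{"x":0,"y":0,"z":-5,"twist":0},{"x":0,"y":0,"z":-15,"twist":0},{"x":0,"y":0,"z":-20,"twist":0},{"x":0,"y":0,"z":-20,"twist":0},{"x":0,"y":0,"z":0,"twist":0}]}}

```text
clock: 5.88
tcp_pos: [0.6143, -0.0658, 0.1643]
eef_rot: [179.6, 0.1, 81.9]
contact_force: [1.6, -0.5, 0.7]
grip_width: 0.129
```

```bash
python3 - <<'E'
from h import *
st();w=cam("wrist","w4");t=cam("top","t4");s=cam("scene");crop(s,180,100,200,150,4,"s4");st()
E
```

```text
5.88 [614.3 -65.8 164.3] [1.7959e+02 6.0000e-02 8.1870e+01] F [ 1.6 -0.5  0.7] M [0.01 0.   0.03] g 11.0
6.03 [611.6 -65.1 159.4] [-1.7997e+02 -1.0000e-02  8.1860e+01] F [-0.  -0.4 -0.4] M [ 0.04  0.07 -0.  ] g 11.2
```

View pics/w4.png

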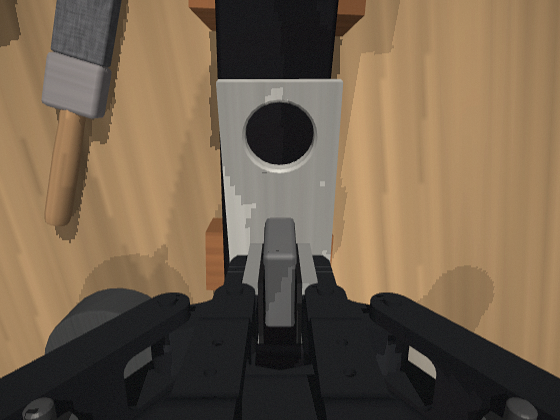

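View pics/s4.png

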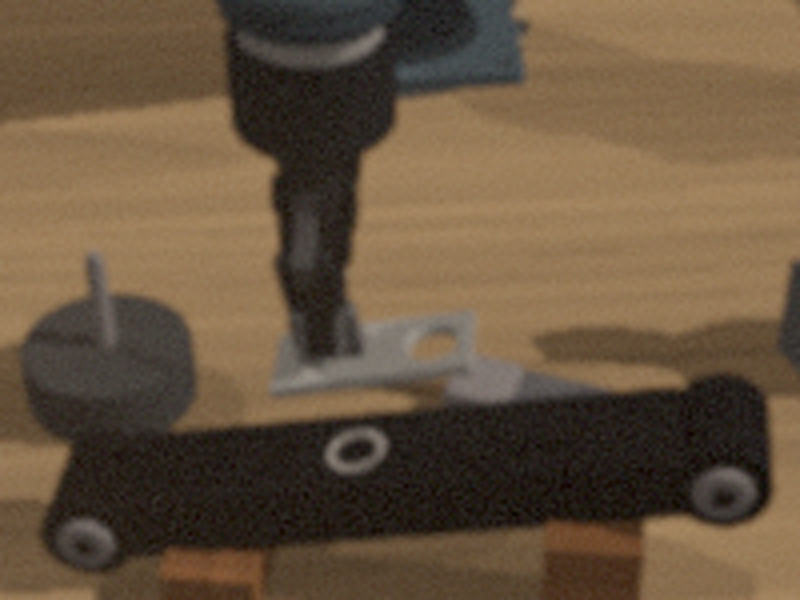

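The plate is held, still tilted, with its hole at (280,135) in the wrist view. The uncovered chalk ring is at crop (357,450) in the scene view.

```bash
python3 - <<'E'
from h import *
w=cam("wrist");o=readout.get_obs();st()
im=w["image"]; m=(im.min(2)>110).astype('uint8'); 
crop(w,200,60,160,130,5,"w5")
for v in(133,134,135,136):
    P=onz(w,280,v,o['tcp_pos'][2]+.0034); print(v,(P-o['tcp_pos'])*1000)
t=cam("top");crop(t,200,150,180,150,4,"t5")
E
```

```text
6.08 [611.2 -65.  158.7] [-1.7989e+02 -2.0000e-02  8.1860e+01] F [ 0.4  0.2 -0.2] M [-0.04  0.03  0.05] g 11.0
133 [ 7.69862278 53.21079843  3.4       ]
134 [ 7.64623489 52.84448439  3.4       ]
135 [ 7.59377275 52.47765114  3.4       ]
136 [ 7.54123619 52.11029757  3.4       ]
```

View pics/t5.png

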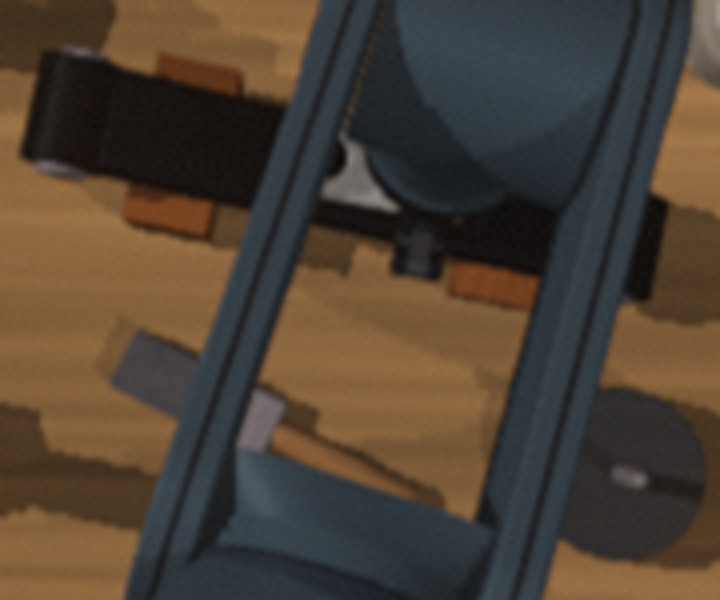

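View pics/w5.png

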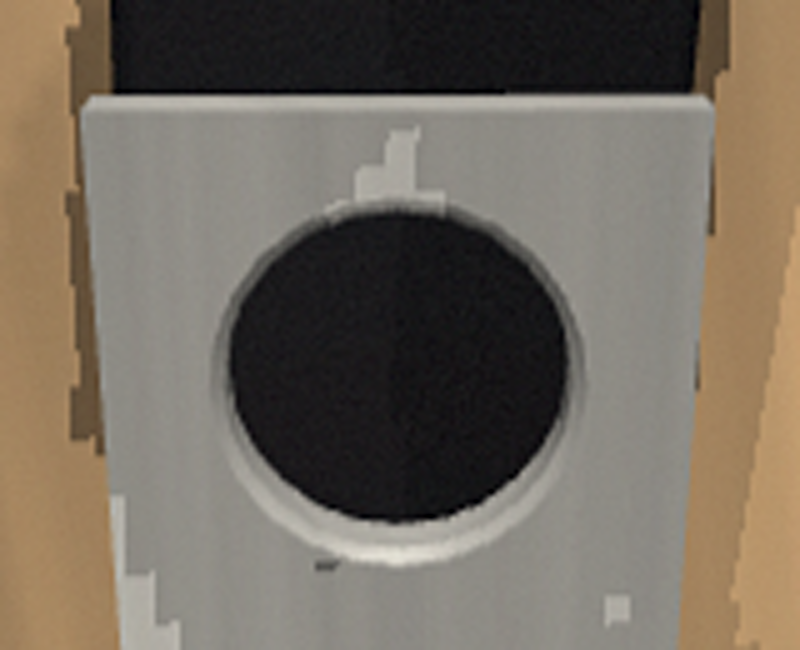

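>>> {"api": "servo_tool", "payload": {"targets": [{"x":-20,"y":-14.5,"z":0,"twist":0},{"x":-20,"y":-14.5,"z":0,"twist":0},{"x":-20,"y":-14.5,"z":0,"twist":0},{"x":-20,"y":-14.5,"z":0,"twist":0},{"x":-20,"y":-14.5,"z":0,"twist":0}]}}

```text
clock: 6.55
tcp_pos: [0.5245, -0.1542, 0.1585]
eef_rot: [-179.9, -0.0, 81.9]
contact_force: [0.2, -0.7, -0.8]
grip_width: 0.13
```

>>> {"api": "servo_tool", "payload": {"targets": [{"x":-20,"y":-14.5,"z":0,"twist":0},{"x":-20,"y":-14.5,"z":0,"twist":0},{"x":-20,"y":-14.5,"z":0,"twist":0},{"x":-20,"y":-14.5,"z":0,"twist":0},{"x":-18,"y":-12,"z":0,"twist":0}]}}

```text
clock: 6.97
tcp_pos: [0.4411, -0.2414, 0.1587]
eef_rot: [-179.9, -0.1, 81.9]
contact_force: [-0.1, 0.3, -0.5]
grip_width: 0.13
```

>>> {"api": "servo_tool", "payload": {"targets": [{"x":0,"y":0,"z":0,"twist":0},{"x":0,"y":0,"z":0,"twist":0}]}}

```text
clock: 7.13
tcp_pos: [0.4419, -0.2414, 0.1589]
eef_rot: [-179.9, -0.1, 81.7]
contact_force: [0.4, -1.2, -1.1]
grip_width: 0.127
```

```bash
python3 - <<'E'
from h import *
st();w=cam("wrist","w6");st();t=cam("top","t6")
E
```

```text
7.13 [ 441.9 -241.4  158.9] [-1.7992e+02 -7.0000e-02  8.1720e+01] F [ 0.4 -1.2 -1.1] M [-0.03 -0.02  0.04] g 10.8
7.18 [ 442.5 -240.8  159.1] [-1.7994e+02 -7.0000e-02  8.1780e+01] F [0.1 0.3 0.1] M [-0.01 -0.03  0.02] g 10.6
```

View pics/w6.png

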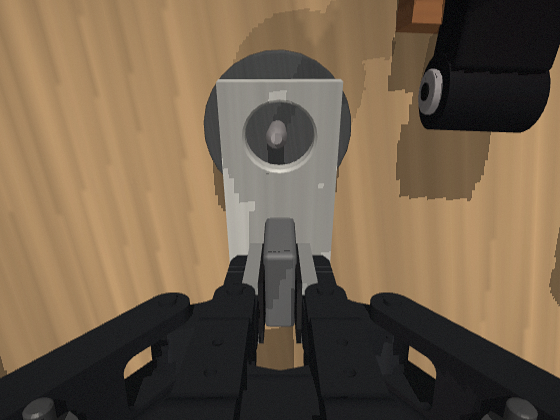

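View pics/t6.png

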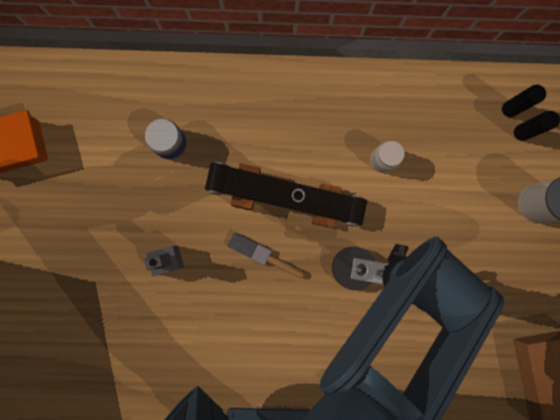

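```bash
python3 - <<'E'
from h import *
w=cam("wrist");t=cam("top");st()
crop(w,235,90,90,90,7,"w7")
for p in [(446.5,-192.5,106),(446.5,-192.5,40)]: print(p,proj(w,np.array(p)/1000))
o=readout.get_obs();print(proj(w,o['tcp_pos']+[.0076,.0525,.0034]))
# ring
crop(t,280,180,40,30,16,"t7")
# foot edges: left/right extents at row
for u,v in [(204,128),(351,128),(277,51)]: print(onz(w,u,v,.04)*1000)
E
```

```text
7.33 [ 443.2 -240.2  159.4] [-1.7997e+02 -4.0000e-02  8.1920e+01] F [ 0.2  0.9 -0.6] M [-0.04  0.04 -0.06] g 10.7
(446.5, -192.5, 106) [274.69942555 134.60360518]
(446.5, -192.5, 40) [276.09762503 125.7037409 ]
[282.10011482 134.49444561]
[ 396.46302475 -186.90728414   40.        ]
[ 497.97469253 -201.48039357   40.        ]
[ 454.12183024 -144.50278435   40.        ]
```

View pics/w7.png

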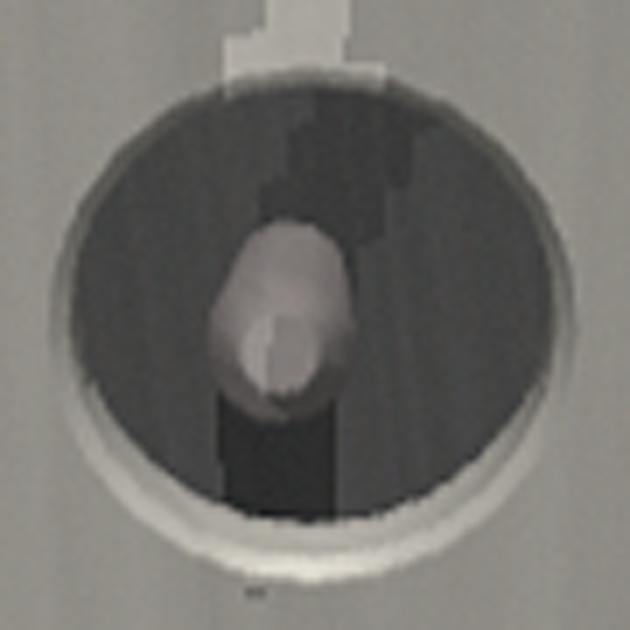

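View pics/t7.png

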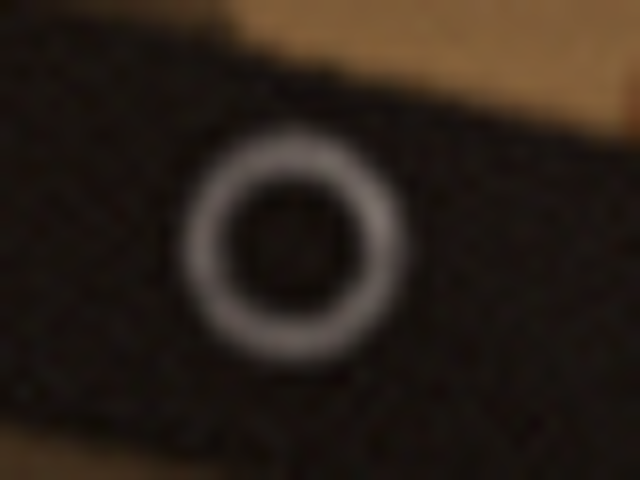

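The post tip is at wrist (275,140), inside the hole whose centre is (280,135). That puts the post near (447,-195) mm, so I'll shift a little and lower.

>>> {"api": "servo_tool", "payload": {"targets": [{"x":-7.5,"y":-3,"z":0,"twist":0},{"x":0,"y":0,"z":20,"twist":0},{"x":0,"y":0,"z":20,"twist":0},{"x":0,"y":0,"z":5,"twist":0},{"x":0,"y":0,"z":0,"twist":0}]}}

```text
clock: 7.75
tcp_pos: [0.4379, -0.247, 0.1133]
eef_rot: [-179.8, -0.1, 81.9]
contact_force: [0.5, 0.7, -1.4]
grip_width: 0.124
```

```bash
python3 - <<'E'
from h import *
st();w=cam("wrist");crop(w,200,60,160,150,4,"w8");st()
E
```

```text
7.75 [ 437.9 -247.   113.3] [-1.7981e+02 -1.2000e-01  8.1900e+01] F [ 0.5  0.7 -1.4] M [-0.04 -0.02 -0.01] g 10.6
7.8 [ 438.6 -247.7  114.5] [-1.7992e+02 -5.0000e-02  8.1900e+01] F [-0.1  0.4 -0.2] M [-0.04 -0.06  0.02] g 10.5
```

View pics/w8.png

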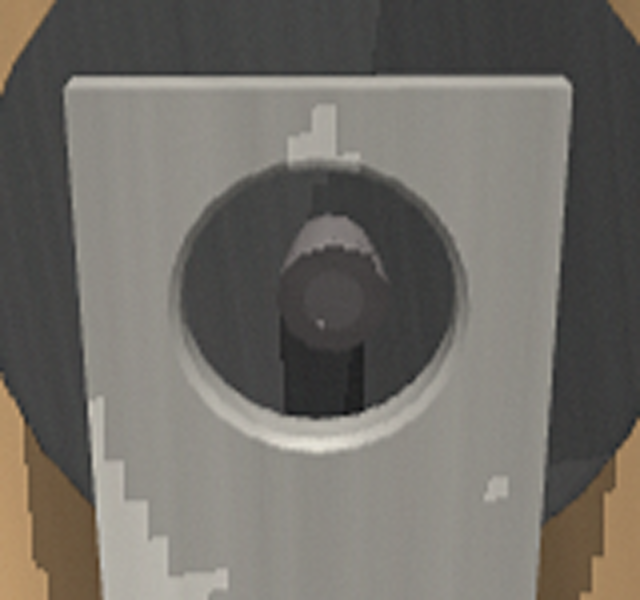

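The post tip is nearly centred in the hole, at crop (333,300) against (320,300). I'll lower it.

>>> {"api": "servo_tool", "payload": {"targets": [{"x":0,"y":1,"z":15,"twist":0},{"x":0,"y":0,"z":15,"twist":0},{"x":0,"y":0,"z":15,"twist":0},{"x":0,"y":0,"z":8,"twist":0},{"x":0,"y":0,"z":0,"twist":0}]}}

```text
clock: 8.22
tcp_pos: [0.4394, -0.2478, 0.0611]
eef_rot: [-179.9, -0.1, 81.9]
contact_force: [-0.6, 0.5, -0.1]
grip_width: 0.128
```

>>> {"api": "servo_tool", "payload": {"targets": [{"x":0,"y":0,"z":4,"twist":0},{"x":0,"y":0,"z":3,"twist":0},{"x":0,"y":0,"z":0,"twist":0}]}}

```text
clock: 8.47
tcp_pos: [0.4401, -0.2484, 0.0551]
eef_rot: [180.0, 0.0, 81.9]
contact_force: [-0.2, -0.2, -0.9]
grip_width: 0.132
```

>>> {"api": "servo_tool", "payload": {"targets": [{"x":0,"y":0,"z":3,"twist":0},{"x":0,"y":0,"z":0,"twist":0}]}}

```text
clock: 8.63
tcp_pos: [0.4399, -0.2483, 0.0519]
eef_rot: [180.0, 0.0, 81.9]
contact_force: [0.7, 0.5, -1.1]
grip_width: 0.125
```

>>> {"api": "servo_tool", "payload": {"targets": [{"x":0,"y":0,"z":1.5,"twist":0},{"x":0,"y":0,"z":0,"twist":0}]}}

```text
clock: 8.8
tcp_pos: [0.44, -0.2483, 0.0509]
eef_rot: [180.0, 0.0, 81.9]
contact_force: [-1.5, -0.1, 3.0]
grip_width: 0.126
```

>>> {"api": "servo_tool", "payload": {"targets": [{"x":0,"y":0,"z":0,"twist":0},{"x":0,"y":0,"z":0,"twist":0},{"x":0,"y":0,"z":0,"twist":0},{"x":0,"y":0,"z":0,"twist":0}], "grip": 60}}

```text
clock: 9.13
tcp_pos: [0.4398, -0.2482, 0.0503]
eef_rot: [180.0, 0.0, 81.9]
contact_force: [0.4, -0.2, -0.1]
grip_width: 0.69
```

```bash
python3 - <<'E'
from h import *
st();w=cam("wrist","w9");s=cam("scene");crop(s,150,100,160,130,5,"s9");st()
E
```

```text
9.13 [ 439.8 -248.2   50.3] [180.     0.    81.86] F [ 0.4 -0.2 -0.1] M [-0.01 -0.01  0.  ] g 58.9
9.23 [ 439.8 -248.2   50.3] [-180.     -0.     81.86] F [-0.4  0.5 -0.1] M [ 0.01  0.03 -0.03] g 60.1
```

View pics/w9.png

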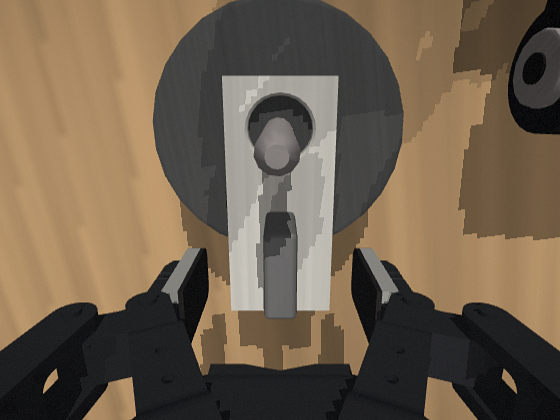

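View pics/s9.png

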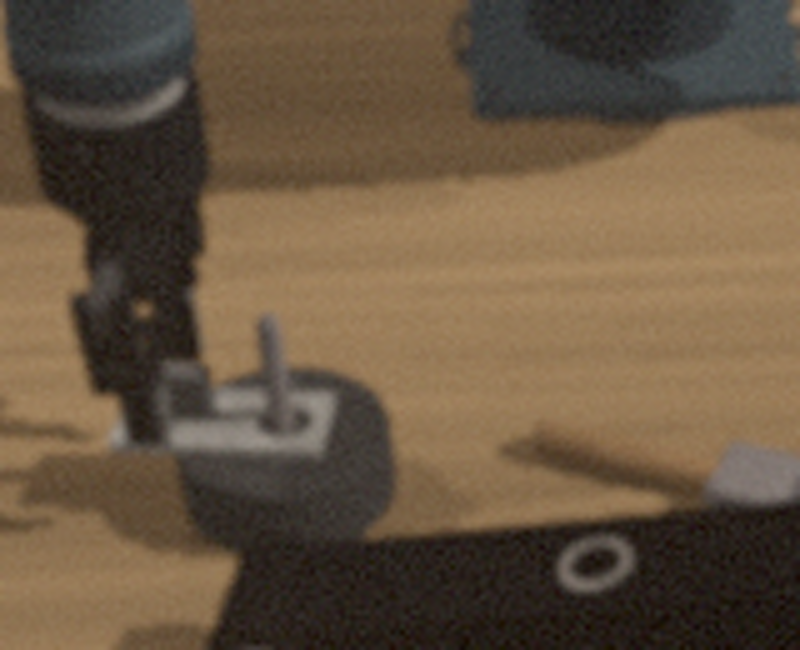

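The plate lies flat on the foot with the post through its hole, and the fingers are clear on both sides. I'll retreat upward, then go to the gauge.

>>> {"api": "servo_tool", "payload": {"targets": [{"x":0,"y":0,"z":-30,"twist":0},{"x":0,"y":0,"z":-40,"twist":0},{"x":0,"y":0,"z":-40,"twist":0},{"x":0,"y":0,"z":-40,"twist":0},{"x":0,"y":0,"z":0,"twist":0}], "grip": 85}}

```text
clock: 9.65
tcp_pos: [0.4433, -0.2511, 0.2085]
eef_rot: [179.3, 0.5, 81.9]
contact_force: [1.3, -1.4, 0.8]
grip_width: 0.996
```

>>> {"api": "servo_tool", "payload": {"targets": [{"x":30,"y":-3.5,"z":0,"twist":-0.7},{"x":30,"y":-1.5,"z":0,"twist":-0.7},{"x":30,"y":1,"z":0,"twist":-0.7},{"x":30,"y":3.5,"z":0,"twist":-0.7},{"x":30,"y":6,"z":0,"twist":-0.7}]}}

```text
clock: 10.07
tcp_pos: [0.4443, -0.096, 0.2001]
eef_rot: [180.0, 0.0, 103.0]
contact_force: [0.7, 0.7, -1.1]
grip_width: 0.993
```

```bash
python3 - <<'E'
from h import *
st();t=cam("top");s=cam("scene");crop(s,230,180,80,60,8,"s10");st()
im=t["image"]
def ring(c,x,y,w,h,n):
    g=c["image"][y:y+h,x:x+w].astype(float); m=(g.min(2)>60)&(g.max(2)-g.min(2)<45)
    k,lab,sta,cen=cv2.connectedComponentsWithStats(m.astype('uint8'))
    for i in range(1,k):
        if sta[i,4]>8: print(n,cen[i]+[x,y],sta[i])
ring(t,285,185,28,20,'t');ring(s,252,200,34,25,'s')
o=s["image"]
E
```

```text
10.07 [444.3 -96.  200.1] [179.99   0.   103.03] F [ 0.7  0.7 -1.1] M [ 0.02 -0.05  0.04] g 84.8
10.17 [443.9 -93.3 200. ] [-1.7999e+02 -1.1000e-01  1.0320e+02] F [-0.4 -1.7 -0.1] M [-0.04 -0.   -0.04] g 85.0
t [298.02666667 194.96      ] [ 7  4 13 13 75]
s [268.44036697 212.16513761] [  9   7  16  12 109]
```

View pics/s10.png

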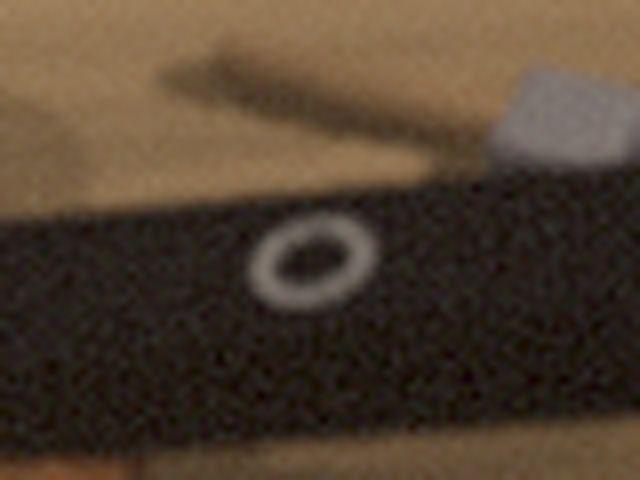

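>>> {"api": "servo_tool", "payload": {"targets": [{"x":0,"y":0,"z":0,"twist":-0.7},{"x":28,"y":9.3,"z":0,"twist":0},{"x":28,"y":9.3,"z":0,"twist":0},{"x":28,"y":9.3,"z":0,"twist":0},{"x":28,"y":9.3,"z":0,"twist":0}]}}

```text
clock: 10.58
tcp_pos: [0.4474, 0.0211, 0.2001]
eef_rot: [180.0, 0.0, 106.9]
contact_force: [-0.3, 0.8, -0.0]
grip_width: 0.994
```

>>> {"api": "servo_tool", "payload": {"targets": [{"x":28,"y":9.3,"z":0,"twist":0},{"x":28,"y":9.3,"z":0,"twist":0},{"x":28,"y":9.3,"z":0,"twist":0},{"x":28,"y":9.3,"z":0,"twist":0},{"x":28,"y":9.3,"z":0,"twist":0}]}}

```text
clock: 11.0
tcp_pos: [0.4509, 0.1691, 0.2001]
eef_rot: [180.0, 0.0, 107.0]
contact_force: [0.3, -0.1, -0.5]
grip_width: 0.993
```

>>> {"api": "servo_tool", "payload": {"targets": [{"x":28,"y":9.3,"z":0,"twist":0},{"x":28,"y":9.3,"z":0,"twist":0},{"x":26,"y":9,"z":0,"twist":0},{"x":0,"y":0,"z":0,"twist":0},{"x":0,"y":0,"z":0,"twist":0}]}}

```text
clock: 11.42
tcp_pos: [0.4531, 0.2554, 0.1998]
eef_rot: [-180.0, 0.0, 107.2]
contact_force: [0.3, -0.4, -0.1]
grip_width: 0.996
```

```bash
python3 - <<'E'
from h import *
t=cam("top");s=cam("scene")
P=tri([ray(t,298.03,194.96),ray(s,268.44,212.17)]);print('ring',P*1000, onz(t,298.03,194.96,P[2])*1000,onz(s,268.44,212.17,P[2])*1000)
st();w=cam("wrist","w11");st()
o=readout.get_obs()
for z in(.152,.068): print(proj(w,[.453,.259,z]))
E
```

```text
ring [613.58810803 -52.65143509  90.64401099] [613.59781389 -52.48467527  90.64401099] [613.57024021 -52.81768383  90.64401099]
11.52 [453.1 253.9 199.9] [-1.7996e+02  4.0000e-02  1.0704e+02] F [ 0.4  0.3 -0. ] M [-0.05  0.01 -0.04] g 85.1
11.57 [453.1 253.7 200. ] [-1.7997e+02  3.0000e-02  1.0699e+02] F [ 0.1  0.2 -0.6] M [-0.01 -0.02 -0.01] g 84.9
[283.74439543 216.51250079]
[282.72848969 182.42259489]
```

View pics/w11.png

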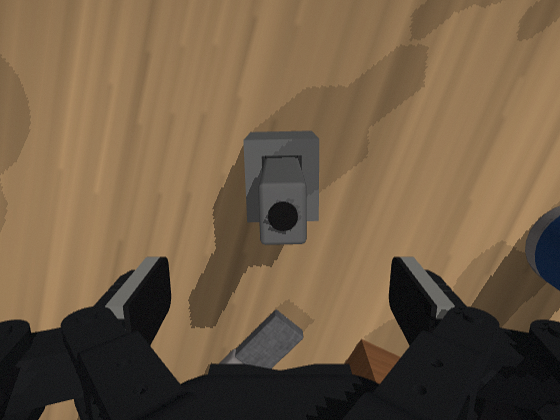

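The gauge top hole is at (283,216), matching the prediction of (284,216), and the gauge is square to the jaws. I'll centre, descend and grip.

>>> {"api": "servo_tool", "payload": {"targets": [{"x":5,"y":1.5,"z":0,"twist":0},{"x":0,"y":0,"z":25,"twist":0},{"x":0,"y":0,"z":25,"twist":0},{"x":0,"y":0,"z":25,"twist":0},{"x":0,"y":0,"z":20,"twist":0}]}}

```text
clock: 11.98
tcp_pos: [0.4527, 0.2591, 0.1039]
eef_rot: [-180.0, 0.0, 107.0]
contact_force: [0.2, -0.0, 0.3]
grip_width: 0.995
```

>>> {"api": "servo_tool", "payload": {"targets": [{"x":0,"y":0,"z":0,"twist":0},{"x":0,"y":0,"z":0,"twist":0}]}}

```text
clock: 12.15
tcp_pos: [0.4525, 0.2592, 0.1048]
eef_rot: [-179.9, 0.0, 107.0]
contact_force: [0.4, -0.2, 0.5]
grip_width: 0.997
```

>>> {"api": "servo_tool", "payload": {"targets": [{"x":0,"y":0,"z":0,"twist":0},{"x":0,"y":0,"z":0,"twist":0},{"x":0,"y":0,"z":0,"twist":0},{"x":0,"y":0,"z":0,"twist":0},{"x":0,"y":0,"z":0,"twist":0}], "grip": 0}}

```text
clock: 12.57
tcp_pos: [0.4533, 0.2601, 0.1062]
eef_rot: [179.9, -0.0, 107.1]
contact_force: [-5.5, 0.2, 28.2]
grip_width: 0.293
```

>>> {"api": "servo_tool", "payload": {"targets": [{"x":0,"y":0,"z":0,"twist":0},{"x":0,"y":0,"z":0,"twist":0}]}}

```text
clock: 12.73
tcp_pos: [0.4534, 0.2602, 0.1063]
eef_rot: [179.9, 0.0, 107.1]
contact_force: [-0.6, -1.1, 6.0]
grip_width: 0.3
```

```bash
python3 - <<'E'
from h import *
st();w=cam("wrist","w12");s=cam("scene");crop(s,340,80,110,130,5,"s12");st()
E
```

```text
12.73 [453.4 260.2 106.3] [179.92   0.   107.07] F [-0.6 -1.1  6. ] M [-0.07  0.22 -0.01] g 25.6
12.83 [453.3 260.1 106.2] [179.92   0.   107.07] F [-0.6  0.3  6.3] M [-0.08  0.22 -0.05] g 25.7
```

View pics/w12.png

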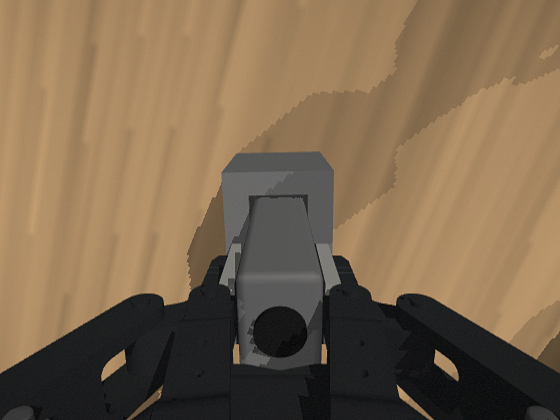

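View pics/s12.png

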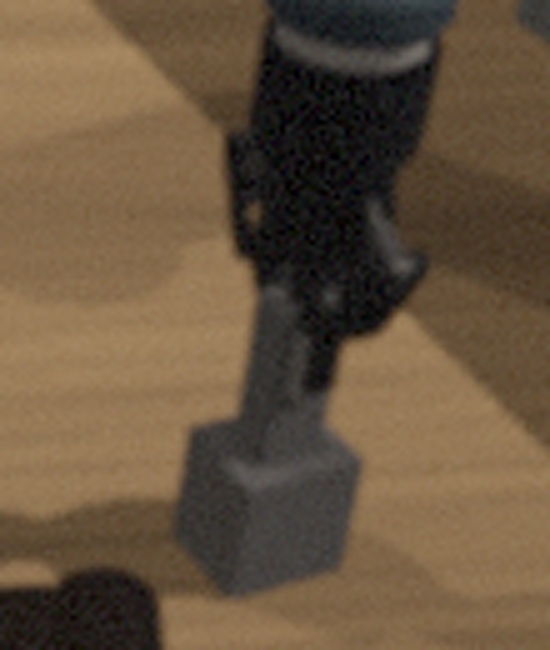

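The gauge is gripped at 25.7 mm. The fingers can't be tilted, so I'll raise the gauge until only its lowest few mm are in the pocket and lean it against the pocket edge, pivoting it about the jaw axis.

>>> {"api": "servo_tool", "payload": {"targets": [{"x":0,"y":0,"z":-6,"twist":0},{"x":0,"y":0,"z":-12,"twist":0},{"x":0,"y":0,"z":-10,"twist":0},{"x":0,"y":0,"z":0,"twist":0},{"x":0,"y":0,"z":0,"twist":0}]}}

```text
clock: 13.25
tcp_pos: [0.4534, 0.2601, 0.1339]
eef_rot: [179.9, 0.0, 107.1]
contact_force: [0.7, -0.4, -1.4]
grip_width: 0.299
```

```bash
python3 - <<'E'
from h import *
st();s=cam("scene");crop(s,340,80,110,130,5,"s13");st()
E
```

```text
13.25 [453.4 260.1 133.9] [179.91   0.   107.07] F [ 0.7 -0.4 -1.4] M [-0.01 -0.01 -0.03] g 25.5
13.3 [452.9 260.  133.3] [179.98  -0.   107.07] F [ 0.1 -0.7 -1.7] M [ 0.01  0.05 -0.03] g 25.4
```

View pics/s13.png

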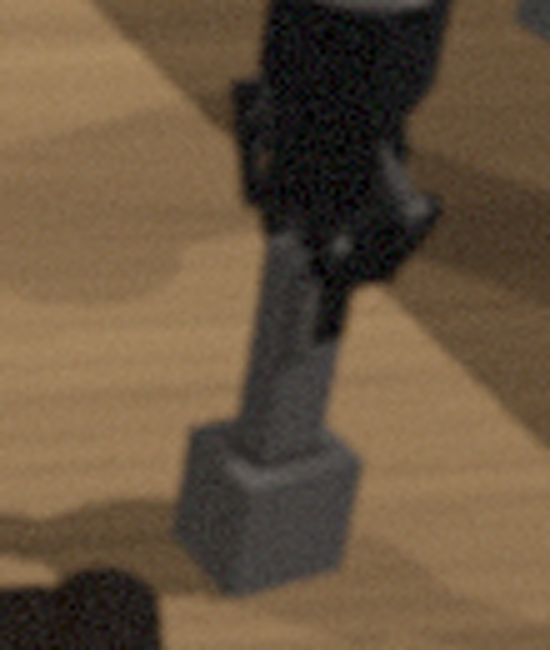

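>>> {"api": "servo_tool", "payload": {"targets": [{"x":0,"y":0,"z":-2,"twist":0},{"x":-3,"y":0,"z":0,"twist":0},{"x":-3,"y":0,"z":0,"twist":0},{"x":-2,"y":0,"z":0,"twist":0},{"x":0,"y":0,"z":0,"twist":0}]}}

```text
clock: 13.72
tcp_pos: [0.4546, 0.2535, 0.1353]
eef_rot: [-180.0, -0.2, 107.0]
contact_force: [-3.2, 6.0, 2.1]
grip_width: 0.3
```

```bash
python3 -c "
from h import *
st()"
```

```text
13.72 [454.6 253.5 135.3] [-179.97   -0.19  107.02] F [-3.2  6.   2.1] M [1.33 0.58 0.05] g 25.7
```

>>> {"api": "servo_tool", "payload": {"targets": [{"x":-3,"y":0,"z":0,"twist":0},{"x":-3,"y":0,"z":0,"twist":0},{"x":0,"y":0,"z":0,"twist":0}]}}

```text
clock: 13.97
tcp_pos: [0.4565, 0.2477, 0.1354]
eef_rot: [-180.0, -0.2, 107.0]
contact_force: [-2.1, 6.9, 2.3]
grip_width: 0.296
```

>>> {"api": "servo_tool", "payload": {"targets": [{"x":-3,"y":0,"z":0,"twist":0},{"x":-3,"y":0,"z":0,"twist":0},{"x":0,"y":0,"z":0,"twist":0}]}}

```text
clock: 14.22
tcp_pos: [0.4583, 0.242, 0.1355]
eef_rot: [-180.0, -0.2, 107.0]
contact_force: [-2.3, 6.0, 2.2]
grip_width: 0.301
```

```bash
python3 - <<'E'
from h import *
st();s=cam("scene");crop(s,340,80,110,130,5,"s14");st()
E
```

```text
14.22 [458.3 242.  135.5] [-179.99   -0.18  107.03] F [-2.3  6.   2.2] M [1.25 0.67 0.02] g 25.7
14.27 [458.3 242.  135.5] [-1.7999e+02 -1.7000e-01  1.0703e+02] F [-2.3  6.   2.8] M [1.19 0.58 0.06] g 25.4
```

View pics/s14.png

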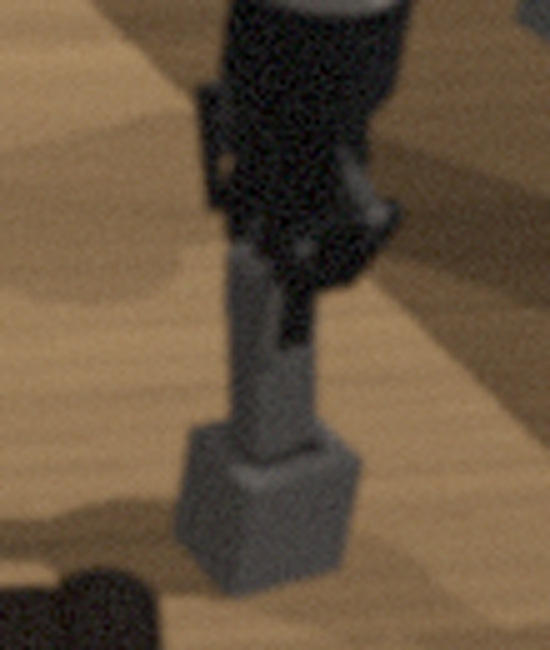

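>>> {"api": "servo_tool", "payload": {"targets": [{"x":-1.5,"y":0,"z":0,"twist":0},{"x":0,"y":0,"z":0,"twist":0},{"x":0,"y":0,"z":-20,"twist":0},{"x":0,"y":0,"z":-30,"twist":0},{"x":0,"y":0,"z":-30,"twist":0}]}}

```text
clock: 14.68
tcp_pos: [0.4583, 0.2389, 0.2149]
eef_rot: [-179.8, 0.0, 107.1]
contact_force: [0.4, -0.5, -0.9]
grip_width: 0.298
```

>>> {"api": "servo_tool", "payload": {"targets": [{"x":0,"y":0,"z":0,"twist":0},{"x":0,"y":0,"z":0,"twist":0},{"x":0,"y":0,"z":0,"twist":0}]}}

```text
clock: 14.93
tcp_pos: [0.4588, 0.239, 0.2144]
eef_rot: [-179.9, 0.0, 107.1]
contact_force: [0.1, 0.8, -1.3]
grip_width: 0.294
```

```bash
python3 - <<'E'
from h import *
st();s=cam("scene");crop(s,340,50,120,130,5,"s15");t=cam("top");crop(t,100,200,150,112,5,"t15");w=cam("wrist","w15");st()
E
```

```text
14.93 [458.8 239.  214.4] [-1.7992e+02  1.0000e-02  1.0705e+02] F [ 0.1  0.8 -1.3] M [-0.04 -0.01 -0.  ] g 25.1
15.08 [458.3 239.  213.6] [-179.81   -0.    107.06] F [ 0.2 -0.1 -2.3] M [ 0.   -0.02  0.02] g 25.0
```

View pics/s15.png

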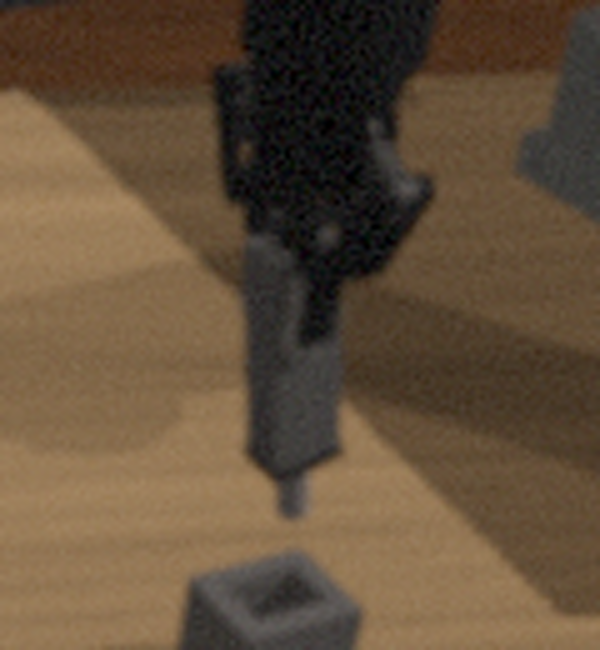

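View pics/t15.png

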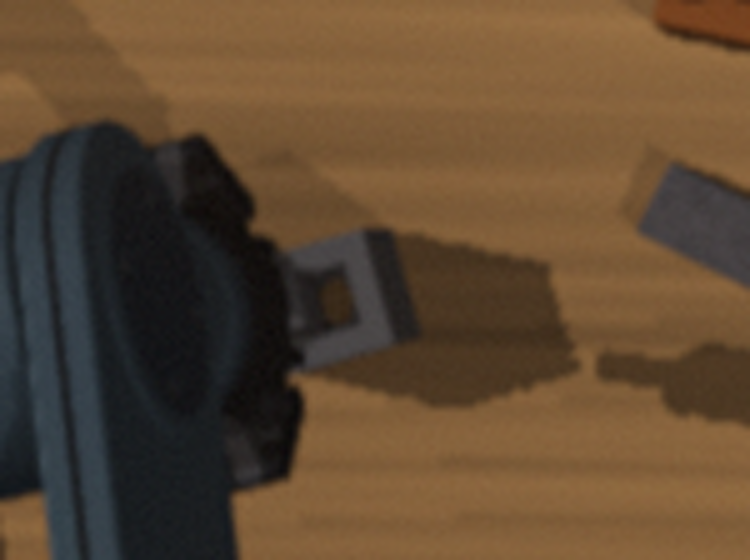

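View pics/w15.png

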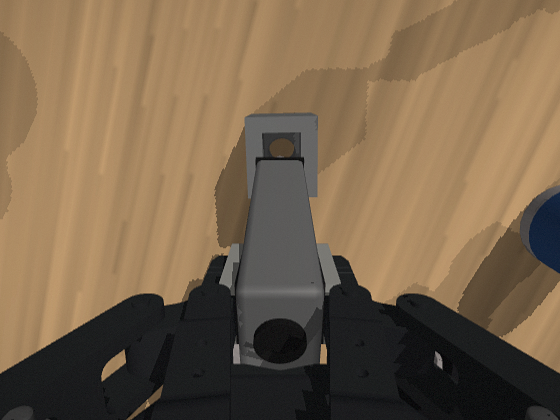

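Holder empty; the gauge hangs tilted, its nose end at scene crop (292,515). In the wrist view its body's bottom edge is at row ~158 and its top front edge at row ~290. I'll enlarge these to fit the tilt.

```bash
python3 - <<'E'
import cv2
for n in("w12","w15"):
    im=cv2.imread(f"pics/{n}.png")[140:380,220:340]; im=cv2.convertScaleAbs(im,alpha=1.8,beta=20)
    cv2.imwrite(f"pics/{n}c.png",cv2.resize(im,None,fx=3.3,fy=2.5,interpolation=cv2.INTER_CUBIC))
a=cv2.imread("pics/w12c.png");b=cv2.imread("pics/w15c.png")
cv2.imwrite("pics/w15d.png",cv2.hconcat([a,b]))
E
```

```text
(no output)
```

View pics/w15d.png

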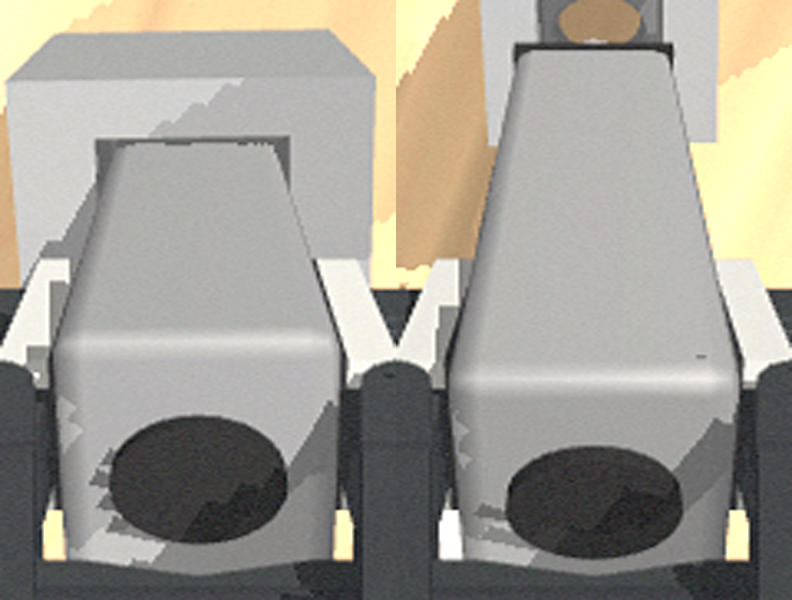

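```bash
cat > tilt.py <<'E'
from h import *
from scipy.optimize import least_squares
def gpt(o,q,y,z,x=0):
    xh,lat,zh,th=q
    # gauge y along tool x, gauge z up; top leans to tool -x by th
    a=y*np.cos(th)-(z-148)*np.sin(th); b=y*np.sin(th)+(z-148)*np.cos(th)
    Rt=R.from_euler('xyz',o['eef_rot'],degrees=True).as_matrix()
    return o['tcp_pos']+Rt@np.array([xh+a,lat+x,-(zh+b)])/1000
def fit(o,obs):  # obs: (cam,u,v,y,z,mask)
    def f(q):
        r=[]
        for c,u,v,y,z,m in obs:
            d=proj(c,gpt(o,q,y,z))-[u,v]; r+=[d[0]*m[0],d[1]*m[1]]
        return r
    s=least_squares(f,[0,0,46,0.1]); return s
E
python3 - <<'E'
from tilt import *
w=cam("wrist");s=cam("scene");o=readout.get_obs();st()
w15=w
obs=[(w,279.5,341.2,0,148,(1,1)),(w,280,291.2,17.2,147.2,(0,1)),(w,280,160,17.7,30.3,(0,1)),(s,340+292/5,50+513/5,0,0,(1,1))]
for ob in (obs,obs[:3],[obs[0],obs[1],obs[3]],[obs[0],obs[2],obs[3]]):
    r=fit(o,ob);print(np.round(r.x,3),np.round(r.fun,2))
E
```

```text
15.18 [458.6 239.2 214. ] [-179.85   -0.    107.06] F [-0.2  0.7 -2.1] M [-0.02 -0.02 -0.01] g 25.4
[-2.551 -1.019 47.889  0.154] [ 0.18 -0.62 -0.    0.52 -0.   -0.11 -1.26 -1.43]
[-1.542 -1.069 49.556  0.146] [ 0.  0. -0. -0. -0. -0.]
[-2.505 -1.022 47.909  0.158] [ 0.17 -0.72 -0.    0.58 -0.98 -1.54]
[-5.986 -1.05  43.528  0.181] [ 0.11  0.06 -0.   -0.38 -1.33 -0.17]
```

>>> {"api": "servo_tool", "payload": {"targets": [{"x":0,"y":0,"z":-12,"twist":0.9},{"x":0,"y":0,"z":-12,"twist":0.9},{"x":0,"y":0,"z":-12,"twist":0.9},{"x":0,"y":0,"z":-12,"twist":0.9},{"x":0,"y":0,"z":-7,"twist":0.58}]}}

```text
clock: 15.6
tcp_pos: [0.4595, 0.2395, 0.271]
eef_rot: [180.0, -0.0, 81.7]
contact_force: [0.2, 0.3, -2.0]
grip_width: 0.293
```

>>> {"api": "servo_tool", "payload": {"targets": [{"x":-28.5,"y":19.5,"z":0,"twist":0},{"x":-28.5,"y":19.5,"z":0,"twist":0},{"x":-28.5,"y":19.5,"z":0,"twist":0},{"x":-28.5,"y":19.5,"z":0,"twist":0},{"x":-28.5,"y":19.5,"z":0,"twist":0}]}}

```text
clock: 16.02
tcp_pos: [0.5361, 0.0833, 0.2696]
eef_rot: [-179.9, 0.0, 82.0]
contact_force: [1.4, 0.3, -0.9]
grip_width: 0.297
```

>>> {"api": "servo_tool", "payload": {"targets": [{"x":-28.5,"y":19.5,"z":0,"twist":0},{"x":-28.5,"y":19.5,"z":0,"twist":0},{"x":-28.5,"y":19.5,"z":0,"twist":0},{"x":-28.5,"y":19.5,"z":0,"twist":0},{"x":-28.5,"y":19.5,"z":0,"twist":0}]}}

```text
clock: 16.43
tcp_pos: [0.6129, -0.0716, 0.2694]
eef_rot: [-179.9, -0.0, 82.0]
contact_force: [0.6, 0.7, -0.8]
grip_width: 0.299
```

>>> {"api": "servo_tool", "payload": {"targets": [{"x":0,"y":0,"z":25,"twist":0},{"x":0,"y":0,"z":10,"twist":0},{"x":0,"y":0,"z":0,"twist":0},{"x":0,"y":0,"z":0,"twist":0}]}}

```text
clock: 16.77
tcp_pos: [0.6115, -0.0689, 0.2341]
eef_rot: [-179.8, -0.1, 82.0]
contact_force: [-0.0, -0.5, -0.5]
grip_width: 0.295
```

```bash
python3 - <<'E'
from h import *
st();s=cam("scene");crop(s,200,60,160,175,4,"s16");w=cam("wrist","w16");st()
E
```

```text
16.77 [611.5 -68.9 234.1] [-1.7979e+02 -5.0000e-02  8.2030e+01] F [-0.  -0.5 -0.5] M [-0.01 -0.06  0.02] g 25.2
16.87 [612.6 -68.9 236.2] [ 1.7995e+02 -1.0000e-02  8.2070e+01] F [ 0.4  0.6 -0.3] M [-0.03 -0.    0.04] g 25.3
```

View pics/s16.png

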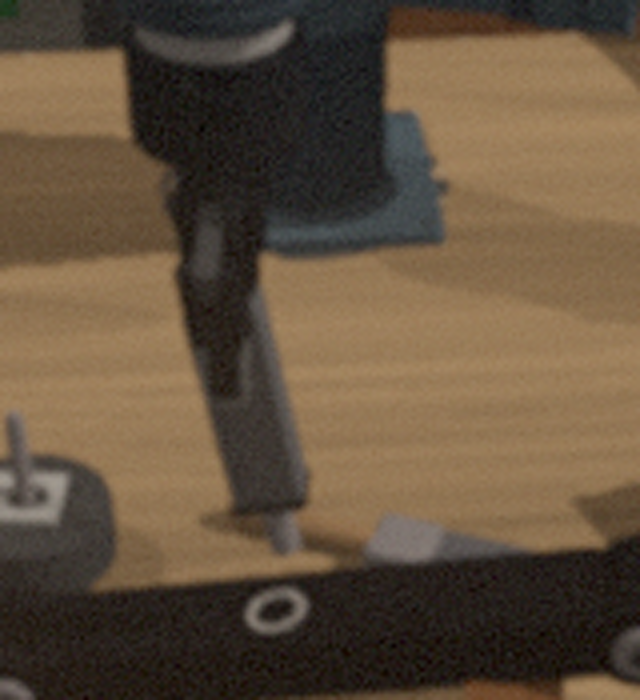

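View pics/w16.png

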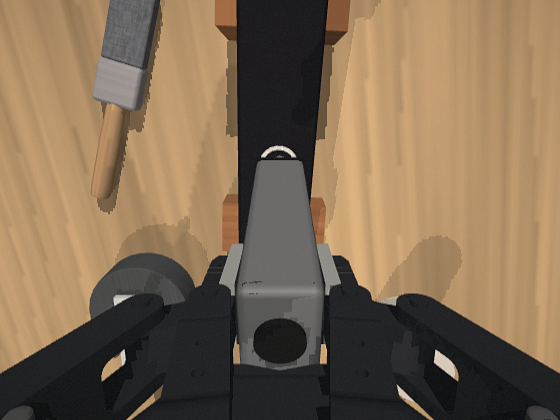

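In the scene view the gauge's right edge runs from crop (262,300) to (303,475), leaning like the link's normal. The nose is above and slightly beyond the ring, which is at crop (276,610). I'll compare the edge slopes with predictions.

```bash
python3 - <<'E'
from tilt import *
s=cam("scene");w=cam("wrist");o=readout.get_obs();st()
im=s["image"].astype(float)
crop(s,240,130,45,75,8,"s17")
# edge points: right silhouette of the body vs wood (saturation)
pts=[]
for v in range(145,180):
    r=im[v,250:290]; sat=r[:,2]-r[:,0]   # red-blue
    # last column where gray before wood
    idx=np.where(sat<22)[0]
    if len(idx):pts.append((v,idx.max()+250))
print(pts)
for th in(.12,.15,.175,.2,.225):
    q=[-2.5,-1,47.9,th]
    a=proj(s,gpt(o,q,18,110,13));b=proj(s,gpt(o,q,18,35,13));c=proj(s,gpt(o,q,18,110,-13));d=proj(s,gpt(o,q,18,35,-13))
    print(th,'slope',(b-a)[0]/(b-a)[1],(d-c)[0]/(d-c)[1],a,b,'nose',proj(s,gpt(o,q,0,0)))
E
```

```text
16.97 [613.  -69.1 236.7] [1.7988e+02 1.0000e-02 8.2070e+01] F [ 0.1 -0.1 -0.8] M [-0.03  0.01  0.02] g 25.4
[(145, np.int64(267)), (146, np.int64(268)), (147, np.int64(268)), (148, np.int64(268)), (149, np.int64(268)), (150, np.int64(268)), (151, np.int64(269)), (152, np.int64(269)), (153, np.int64(269)), (154, np.int64(269)), (155, np.int64(270)), (156, np.int64(270)), (157, np.int64(270)), (158, np.int64(270)), (159, np.int64(270)), (160, np.int64(271)), (161, np.int64(271)), (162, np.int64(271)), (163, np.int64(272)), (164, np.int64(272)), (165, np.int64(272)), (166, np.int64(272)), (167, np.int64(273)), (168, np.int64(273)), (169, np.int64(273)), (170, np.int64(273)), (171, np.int64(273)), (172, np.int64(274)), (173, np.int64(274)), (174, np.int64(274)), (175, np.int64(274)), (176, np.int64(275)), (177, np.int64(275)), (178, np.int64(276)), (179, np.int64(275))]
0.12 slope 0.1763828366331492 0.17206645541724624 [267.54893098 152.64247114] [273.21634859 184.77381519] nose [267.30247758 194.96754457]
0.15 slope 0.21153820982800442 0.206807287839611 [268.11383241 152.34825069] [274.90055422 184.43097382] nose [269.4759822  194.81792144]
0.175 slope 0.24100709187500113 0.23593119717778432 [268.57599044 152.0916028 ] [276.29357023 184.11381313] nose [271.28084959 194.65410483]
0.2 slope 0.2706742070389332 0.26525333168403237 [269.03003848 151.8246739 ] [277.67631115 183.76814117] nose [273.07905998 194.45472044]
0.225 slope 0.30057926644806454 0.2948129875760742 [269.4757007  151.54760238] [279.04808302 183.3940515 ] nose [274.86981347 194.21978292]
```

View pics/s17.png

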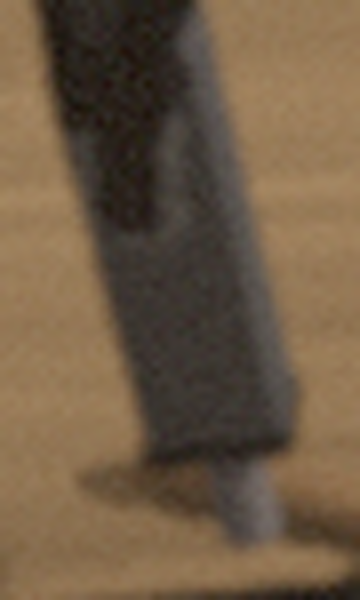

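```bash
python3 - <<'E'
from tilt import *
s=cam("scene");w=cam("wrist");o=readout.get_obs();st()
crop(w,220,130,120,230,3.0,"w17")
for c in [(271.8,196.5)]:
    obs=[(w,279.5,341.2,0,148,(1,1)),(w,280,291.2,17.2,147.2,(0,1)),(w,280,160,17.7,30.3,(0,1)),(s,*c,0,0,(1,1))]
    r=fit(o,obs);tip=gpt(o,r.x,0,0);print(np.round(r.x,3),np.round(r.fun,2),'tip',tip*1000)
    # ray from scene through nose, plane of lateral centre
    n=np.array([.990,-.139,0]);p,d=ray(s,*c);x0=o['tcp_pos']+n*-.001
    print('tip from scene on gauge mid-plane',(p+d*(n@(x0-p))/(n@d))*1000)
E
```

```text
17.07 [612.9 -69.3 236.5] [1.7989e+02 2.0000e-02 8.2050e+01] F [ 0.5  0.1 -1.4] M [ 0.03  0.05 -0.04] g 25.3
[-3.008 -0.452 47.884  0.158] [ 0.11 -0.87 -0.    0.78 -0.   -0.62 -2.14 -1.5 ] tip [615.44807606 -49.20101421 138.25137549]
tip from scene on gauge mid-plane [615.31339141 -44.98589317 133.93303468]
```

View pics/w17.png

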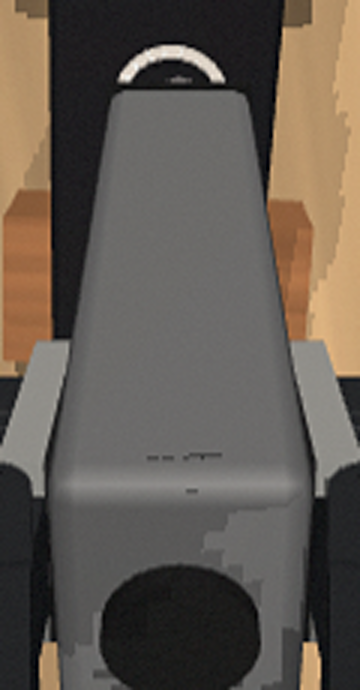

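>>> {"api": "servo_tool", "payload": {"targets": [{"x":-7,"y":-2,"z":0,"twist":0},{"x":0,"y":0,"z":14,"twist":0},{"x":0,"y":0,"z":14,"twist":0},{"x":0,"y":0,"z":0,"twist":0},{"x":0,"y":0,"z":0,"twist":0}]}}

```text
clock: 17.48
tcp_pos: [0.609, -0.0768, 0.207]
eef_rot: [-179.9, -0.0, 82.0]
contact_force: [0.2, -0.5, -0.9]
grip_width: 0.292
```

```bash
python3 - <<'E'
from tilt import *
st();s=cam("scene");crop(s,230,130,75,95,6,"s18");w=cam("wrist");o=readout.get_obs();st()
E
```

```text
17.48 [609.  -76.8 207. ] [-1.7991e+02 -1.0000e-02  8.1970e+01] F [ 0.2 -0.5 -0.9] M [-0.04  0.02 -0.02] g 25.0
17.58 [610.  -76.9 208.3] [1.7993e+02 2.0000e-02 8.1980e+01] F [ 0.3 -0.  -0.4] M [-0.01 -0.05  0.03] g 25.3
```

View pics/s18.png

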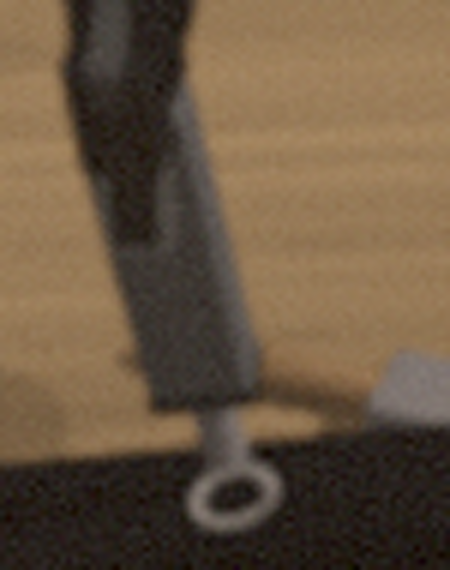

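The nose end at crop (228,460) is just above the ring, whose centre is at crop (235,495).

```bash
python3 - <<'E'
from tilt import *
s=cam("scene");o=readout.get_obs();st()
n=np.array([.990,-.139,0])
for c in [(267.8,205.5),(268,206.7)]:
    p,d=ray(s,*c);x0=o['tcp_pos']+n*-.0007
    P=p+d*(n@(x0-p))/(n@d);print(c,P*1000,'rel tcp',(P-o['tcp_pos'])*1000)
    for dz in(5,10,15): print(dz,proj(s,P-[0,0,dz/1000]))
E
```

```text
17.63 [610.2 -76.9 208.5] [1.799e+02 2.000e-02 8.198e+01] F [ 0.8 -0.6 -1.2] M [ 0.    0.   -0.02] g 25.5
(267.8, 205.5) [612.72300561 -53.62458947 108.30745503] rel tcp [   2.56624584   23.31063368 -100.16646697]
5 [267.86615661 207.3331857 ]
10 [267.93186243 209.15388042]
15 [267.99712207 210.9622114 ]
(268, 206.7) [612.76809312 -53.30346258 105.05481172] rel tcp [   2.61133335   23.63176058 -103.41911028]
5 [268.06532875 208.52505646]
10 [268.13021333 210.33770462]
15 [268.19465827 212.13807059]
```

>>> {"api": "servo_tool", "payload": {"targets": [{"x":2,"y":0.8,"z":5,"twist":0},{"x":0,"y":0,"z":4,"twist":0},{"x":0,"y":0,"z":0,"twist":0},{"x":0,"y":0,"z":0,"twist":0}]}}

```text
clock: 17.97
tcp_pos: [0.6105, -0.0746, 0.1979]
eef_rot: [-180.0, -0.0, 82.0]
contact_force: [-0.4, 0.4, -0.9]
grip_width: 0.301
```

```bash
python3 - <<'E'
from tilt import *
F=[]
for i in range(4):
    s=cam("scene");F.append(readout.get_obs()['contact_force'])
print(np.mean(F,0));st();crop(s,230,130,75,95,6,"s19")
E
```

```text
[ 0.1431393  -0.17982172 -0.9261884 ]
18.17 [610.8 -74.8 198.4] [179.99   0.    81.98] F [ 0.  -1.1 -1.1] M [ 0.02 -0.08  0.01] g 25.6
```

View pics/s19.png

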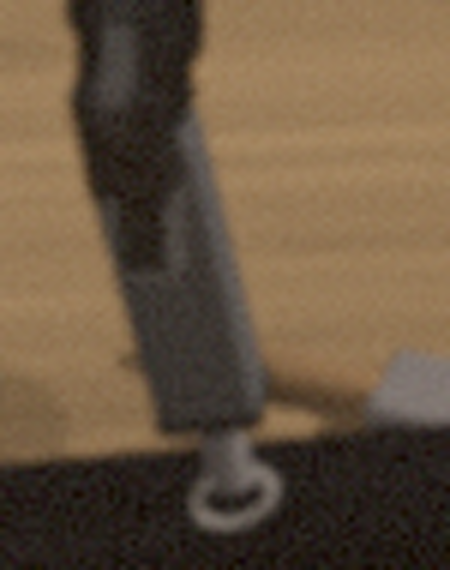

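The nose end, at crop (232,487), is about 4 mm above the ring centre at (235,495). I'll go on in small steps.

>>> {"api": "servo_tool", "payload": {"targets": [{"x":1,"y":0,"z":2,"twist":0},{"x":0,"y":0,"z":2,"twist":0},{"x":0,"y":0,"z":0,"twist":0},{"x":0,"y":0,"z":0,"twist":0}]}}

```text
clock: 18.5
tcp_pos: [0.6107, -0.0737, 0.1941]
eef_rot: [-180.0, -0.0, 82.0]
contact_force: [-0.0, -0.3, -1.0]
grip_width: 0.296
```

>>> {"api": "servo_tool", "payload": {"targets": [{"x":0,"y":0,"z":1,"twist":0},{"x":0,"y":0,"z":1,"twist":0},{"x":0,"y":0,"z":0,"twist":0},{"x":0,"y":0,"z":0,"twist":0}]}}

```text
clock: 18.83
tcp_pos: [0.6108, -0.0738, 0.1922]
eef_rot: [-180.0, -0.0, 82.0]
contact_force: [-0.1, -0.6, -1.9]
grip_width: 0.296
```

```bash
python3 - <<'E'
from tilt import *
F=[]
for i in range(6):
    s=cam("scene");F.append(readout.get_obs()['contact_force'])
print(np.mean(F,0));st();crop(s,230,130,75,95,6,"s20")
E
```

```text
[ 0.24564896  0.1568621  -1.36978185]
19.13 [610.9 -73.8 192.4] [179.99   0.    81.98] F [ 0.7  1.  -0.8] M [ 0.01 -0.01 -0.  ] g 25.4
```

View pics/s20.png

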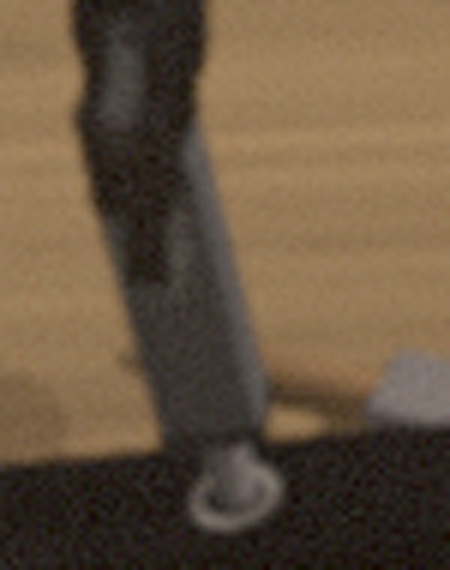

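>>> {"api": "servo_tool", "payload": {"targets": [{"x":0,"y":0,"z":1,"twist":0},{"x":0,"y":0,"z":1,"twist":0},{"x":0,"y":0,"z":0,"twist":0},{"x":0,"y":0,"z":0,"twist":0}]}}

```text
clock: 19.47
tcp_pos: [0.6108, -0.0738, 0.1903]
eef_rot: [-180.0, -0.0, 82.0]
contact_force: [0.2, 0.0, -0.7]
grip_width: 0.299
```

```bash
python3 - <<'E'
from tilt import *
F=[]
for i in range(6):
    s=cam("scene");F.append(readout.get_obs()['contact_force'])
print(np.mean(F,0));st()
E
```

```text
[ 0.12905292 -0.11526013 -1.18268196]
19.77 [610.9 -73.8 190.3] [180.     0.    81.98] F [ 0.   0.2 -2.1] M [ 0.02  0.03 -0.05] g 25.2
```

>>> {"api": "servo_tool", "payload": {"targets": [{"x":0,"y":0,"z":1,"twist":0},{"x":0,"y":0,"z":1,"twist":0},{"x":0,"y":0,"z":0,"twist":0},{"x":0,"y":0,"z":0,"twist":0}]}}

```text
clock: 20.1
tcp_pos: [0.6109, -0.0737, 0.1883]
eef_rot: [180.0, -0.0, 82.0]
contact_force: [0.6, 0.2, 0.1]
grip_width: 0.295
```

```bash
python3 - <<'E'
from tilt import *
F=[]
for i in range(6):
    s=cam("scene");F.append(readout.get_obs()['contact_force'])
print(np.mean(F,0));st();crop(s,230,130,75,95,6,"s21")
E
```

```text
[ 0.16683374  0.42320239 -0.32530956]
20.4 [610.9 -73.7 188.4] [179.99  -0.    81.98] F [0.3 0.7 0.5] M [ 0.15 -0.09 -0.02] g 25.2
```

View pics/s21.png

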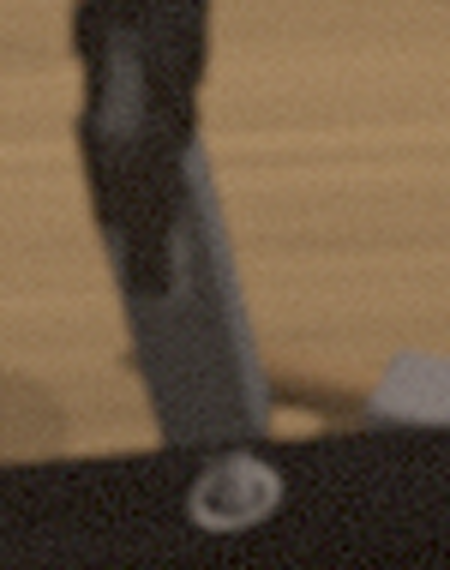

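Force rose by about 0.9 N, so the nose has touched, centred within the ring in the scene view. I'll press about 3.5 mm more.

>>> {"api": "servo_tool", "payload": {"targets": [{"x":0.5,"y":0,"z":1.2,"twist":0},{"x":0,"y":0,"z":1.2,"twist":0},{"x":0,"y":0,"z":1.2,"twist":0},{"x":0,"y":0,"z":0,"twist":0},{"x":0,"y":0,"z":0,"twist":0}]}}

```text
clock: 20.82
tcp_pos: [0.611, -0.0732, 0.1848]
eef_rot: [180.0, -0.0, 82.0]
contact_force: [-0.2, 0.7, 1.3]
grip_width: 0.299
```

```bash
python3 - <<'E'
from tilt import *
F=[]
for i in range(6):
    s=cam("scene");F.append(readout.get_obs()['contact_force'])
print(np.mean(F,0));st();crop(s,230,130,75,95,6,"s22");w=cam("wrist","w22");cv2.imwrite("pics/s22f.png",s["image"])
crop(s,250,190,36,36,14,"s22z")
im=s["image"].astype(float);pts=[]
for v in range(152,200):
    r=im[v,250:290]; idx=np.where(r[:,2]-r[:,0]<22)[0]
    if len(idx) and v<196: pts.append((v,idx.max()+250))
print([(a,int(b)) for a,b in pts])
E
```

```text
[-0.1001401   0.62923587  1.24621714]
21.12 [611.  -73.2 184.8] [179.99  -0.    81.98] F [-1.2  1.4  0.5] M [ 0.25 -0.06 -0.02] g 25.4
[(152, 261), (153, 261), (154, 261), (155, 262), (156, 263), (157, 263), (158, 263), (159, 263), (160, 264), (161, 264), (162, 264), (163, 264), (164, 265), (165, 265), (166, 265), (167, 266), (168, 266), (169, 266), (170, 266), (171, 267), (172, 267), (173, 267), (174, 268), (175, 268), (176, 268), (177, 268), (178, 268), (179, 269), (180, 269), (181, 269), (182, 269), (183, 270), (184, 270), (185, 270), (186, 271), (187, 271), (188, 271), (189, 271), (190, 272), (191, 272), (192, 272), (193, 273), (194, 274), (195, 274)]
```

View pics/s22.png

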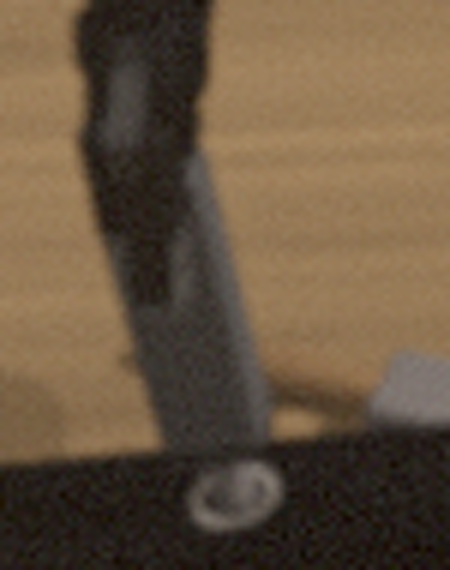

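View pics/s22z.png

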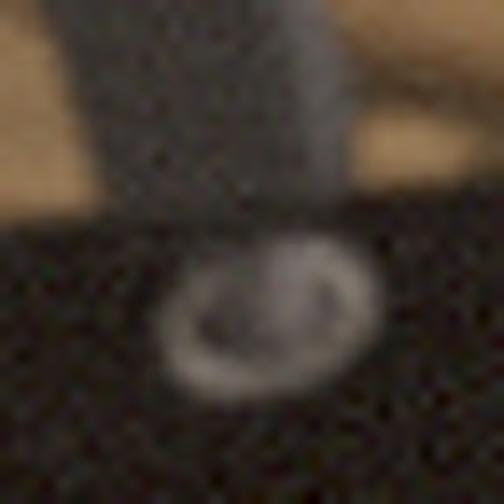

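View pics/w22.png

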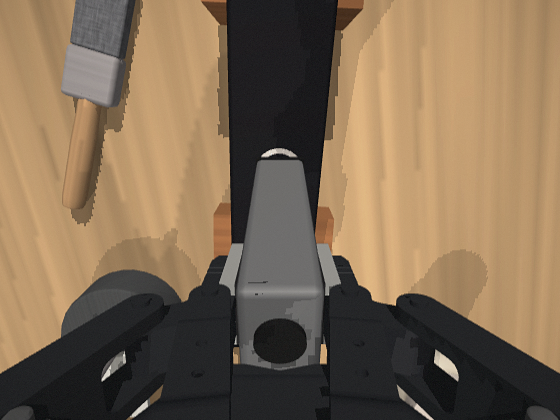

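```bash
python3 - <<'E'
from tilt import *
s=cam("scene");t=cam("top","t23");o=readout.get_obs()
im=s["image"].astype(float);v=[];u=[]
for r in range(158,192):
    idx=np.where(im[r,250:290,2]-im[r,250:290,0]<22)[0]; v.append(r);u.append(idx.max()+250)
print('slope',np.polyfit(v,u,1))
for th in(.12,.15,.175,.2,.225,.25):
    q=[-2.5,-1,47.9,th]
    a=proj(s,gpt(o,q,18,110,13));b=proj(s,gpt(o,q,18,55,13));print(th,(b-a)[0]/(b-a)[1])
st()
E
```

```text
slope [  0.25867074 222.42077922]
0.12 0.18663732154225512
0.15 0.22318182570149983
0.175 0.25380660717234343
0.2 0.2846295315839583
0.225 0.31569167961588235
0.25 0.347035398679167
21.27 [611.  -73.2 184.7] [ 1.7999e+02 -1.0000e-02  8.1980e+01] F [-0.1  0.5  0.7] M [ 0.24 -0.13 -0.  ] g 25.4
```

View pics/t23.png

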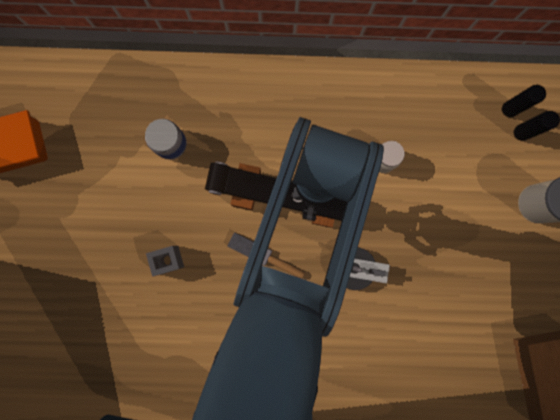

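View pics/s22f.png

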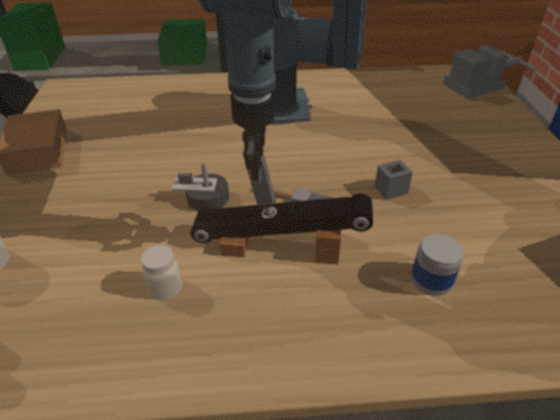

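The tilt estimate is 0.18 rad against the face's 0.20. The force rise is about 2.2 N, which means the nose is in roughly 5.5 mm. The plate is on the post, and the tin (165,138), jar (160,272 in scene) and brush are where they started. I'm handing in.

```bash
python3 -c "
from h import *
print(bot.job_done());st()"
```

```text
the job is handed in; nothing more can be done
None
the job is handed in; nothing more can be done
```

I hung the zero plate on the post and let go of it. I then took the gauge out of its holder and handed in with its nose pressed on the chalk ring. The robot's clock was at about 21.3 s of the 54 s allowed, and the hand-in gave no verdict.

The tool can only point straight down, so I leaned the gauge against the holder's pocket edge to tilt it in the fingers until it matched the sloping face.

My last checks:
- **Plate:** it lies flat on the foot with the post through its hole, and the fingers are off it.
- **Squareness:** the gauge leans about 0.18 rad from its edge slope in the scene view, against 0.20 rad for the face. An earlier point fit in the air disagreed slightly, at 0.15 to 0.18 rad. All of these are within the 0.1 rad limit.
- **Press:** the vertical force rose about 2.3 N after contact, so the nose is in roughly 5.5 to 6 mm. That reading has about 1 N of noise per sample, so I averaged six.
- **Position:** in the scene view the nose sits on the ring centre to within about 2 mm. Two ways of locating the nose before the descent disagreed by about 4 mm along the link. I went by the scene view, since the ring had been located with it.
- **Bystanders:** the tin, jar and brush look unmoved in the last pictures. I judged this by eye and did not measure it.

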